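# Turn over an upside-down dental model and put it in its holder

### The arm

A 6-joint arm with a two-finger parallel gripper is mounted at the origin on the work surface. World frame = base frame: x ahead of the robot, y to its left, z up, the work surface at z = 0. Lengths are in m, angles in rad, forces in N, time in s.
With the tool pointing down it reaches from about 0.375 to 0.975 m from the base axis. Payload 3.8 kg.
Tool frame: the origin (TCP) lies where the fingers leave the gripper's body, on its centre line; the fingertips stand 73 mm ahead of it and the grasp point (between the pads) lies 54 mm ahead of it; z points along the fingers, y is the line along which they close (so a half turn about z gives the same grasp; the last joint's range is limited). The gripper opens to 85 mm and grips with 20 to 120 N. Pads are 22 mm wide; open, the fingers measure 114 mm over their backs; the gripper's body (76 mm by 85 mm) begins 54 mm behind the grasp point. The pads swing forward as they close: fully open they stand 13 mm farther back than shut.
Start: joints at [1.308, 0.264, 1.604, -0, 1.274, -0.037], TCP at [0.151, 0.658, 0.304] pointing down, gripper open.
Joint ranges: [-2.63, 2.63], [-0.94, 2.18], [0.31, 2.57], [-1.31, 4.45], [0, 2.66], [-2.55, 2.55]. Speed limits (rad/s): [2.57, 2.57, 3.14, 3.14, 3.14, 3.14].

### API

Orientations are given as a rotation vector (axis times angle).
In Python, from workcell import read_state, viewer, bot gives the robot as it stands.
- The arm moves only by the tool jog_arm, never from a script. Its argument "increments" is a list that holds one entry, the list of rows, each a list of 7 numbers: the shift along the tool's x, y, z in units of 30 mm (1.0 is 30 mm), then the turn, a rotation vector about the tool's x, y, z in units of 6 degrees (1.0 is 6 degrees), then the opening, from -1 (shut) to 1 (fully open). A call has exactly 5 rows; each row shifts and turns the commanded pose from where the row before left it, along the tool's axes as they then stand; what a row does not reach is not made up. A row lasts 1/12 s, in which the tool goes at most 41.7 mm and 7.16 degrees, less where a joint would pass 70% of its speed; a pose out of reach is approached as far as the arm can. A call is refused whole if a number of a shift passes 1 or a number of a turn 1, either way. A call with a gripper value outside its range is refused whole. The fingers move at their own pace and stop on an object; "force" is the grip in N (left out, the last holds). Time passes only in rows, so rows that do not move let the fingers close, or fill a call up. It gives the time, the measured TCP pose, the force, the opening and the grip force at its end, in the units of the state.
- read_state(): the state, without advancing time (a new reading comes with each control period).
- viewer.read_camera(name): name is "side" or "top" or "wrist"; returns (picture, depth): 420x560x3 uint8, blue, green, red; 420x560 float32, m along the optical axis (not along the pixel's ray), 0 where there is no reading.
- viewer.camera_params(name): a dict with "fx", "fy", "cx", "cy" (pixels), "R" (3x3) and "t" (3): a world point X has camera coordinates R X + t; the wrist camera has in their place "hand_eye" (4x4, takes a point from camera to tool coordinates, whose origin is the TCP and whose axes are the flange's). Camera axes: x right, y down, z forward; pixel columns grow to the right and rows downward; lengths in m; the calibration is good to about 2 mm. The wrist camera is an equidistant fisheye: a pixel r from the principal point sees the ray r / f radians off the axis. A picture is of the moment at which its call begins: read the wrist's pose just before it. camera_params takes no time and is no camera call.
- bot.finish_job(): hands the job in; it is judged then, once.
The state is a dict: "time": time; "q": joint angles; "joint_vel": joint speeds; "joint_torque": joint torques, N m; "tool_pos": TCP position; "tcp_rot": TCP orientation; "wrist_force": force on the tool from outside, world axes, zero at the start; "torque": the same for the moment, N m; "width": opening from 0.0 (shut) to 1.0 (fully open); "grip_force": force on a finger pad.
Only numpy, scipy, OpenCV 4.12 (cv2) and the standard library are available. Lean on these libraries where they do the work, as an engineer would, in place of code of your own. Each camera call takes 0.05 s, during which the arm holds its last target. There are 200 camera calls.

### The job

One of the dental jaw models on the bench has been left lying on its teeth, with the blue mark on its underside facing up. Turn it over, regrasping it as needed and without dropping it, and set it teeth up in the empty blue holder, flat on the plate, centred and square between heel stop and front lip, with its flat heel towards the tall stop. Leave the other models and everything else where they are, and let go of it at the end.

Things in the scene. Friction and masses are not known exactly. Their poses are not given: they have to be found in the camera images.
- model_center (a point): The pink jaw model that starts upside down; point 14.5 mm (half-way) above its underside. Model z runs from underside to teeth (points down at the start), x to its flat heel, y across. 54 mm along x: heel face 24 mm from here on +x, rounded front (28 mm radius) 30 mm on -x; 56 mm across y; 29 mm high: a pink base 22 mm high, then 7 mm of ivory teeth set in from the sides.
- model: The same model's body (80 to 140 g); origin on its underside, at the 16 mm blue dot, 14.5 mm below its centre, same axes. Flat parallel sides 56 mm apart run from x = -12 mm to the heel. It rests on its teeth, on its flat underside, or stands on its heel (flat, 56 x 22 mm, square to the underside). Let go within 10 degrees of either flat face, it settles onto it.
- model_front (a point): The foremost point of that model's rounded front, 30 mm from its centre on -x of the model, half-way up. Same axes.
- holder_empty: The empty blue holder, fixed to the bench. Origin on the bench under the middle of its seat, z up, x towards the tall heel stop. Plate 48 mm wide (y), x from -41 to 35 mm, top 12 mm above the bench. Heel stop: x 27 to 35 mm, 18 mm above the plate. Front lip with a yellow mark: x -41 to -33 mm, 4 mm above the plate.
- holder_empty_seat (a point): Middle of the empty holder's seat, on the plate's top, 12 mm over the bench, same axes. A seated model has its centre 14.5 mm straight above this point (26.5 mm over the bench) and its x along the holder's x, with 3 mm to spare at heel and front. The sides are open; the model overhangs the plate by 4 mm on each side.
- holder_full: An identical holder, fixed, taken by the partner model. Same axes and sizes.
- partner_center (a point): Centre of the partner, a rose-pink horseshoe-fronted jaw model with ivory teeth, like the one to be turned, sitting teeth up in holder_full. Leave it.
- spare_center (a point): Centre of another, a rose-pink horseshoe-fronted jaw model with ivory teeth, like the one to be turned and of the same size, lying teeth up on the bare bench. Leave it.
- pen: black pen with a steel clip, 130 mm long along its x, 10 mm thick, loose. Leave it.
- carver: wax carver with a red grip and two thin steel tips, 170 mm long along its x, 8 mm thick, loose. Leave it.
- phone: black phone, 150 x 74 x 8 mm, long along its x, loose. Leave it.
- bond: small bottle with a black cap, 36 mm across, 65 mm high, loose. Origin at its foot. Leave it.
- dish: white ceramic dish, 70 mm across, 30 mm high, loose. Origin at its foot. Leave it.
Not all that is in view belongs to the job. Leave any orange look-alike of the holder_empty alone.

How it is judged:
On the way, in this order (a step that is already met when the one before it is completed fails the run):
1. the model has been tipped up off its teeth, onto edge or beyond (angle between model_center's own z axis and vertical below 2 rad), for 0.05 s.
2. the model is teeth up (angle between model_center's own z axis and vertical below 0.5 rad), for 0.1 s.
At the end, for the whole second after the job is handed in: Model teeth up (0.06 rad), flat on the empty holder's plate (centre 23.5 to 29 mm high), within 5 mm along and 8 mm across of its seat, square within 0.15 rad, heel to the tall stop; partner and spare within 20 mm of their starts (x of model_center in the frame of holder_empty between -0.005 and 0.005 m and y of model_center in the frame of holder_empty between -0.008 and 0.008 m and z of model_center in the frame of holder_empty between 0.0235 and 0.029 m and x of model_front in the frame of holder_empty below -0.02 m and angle between the x axis of model_center and the x axis of holder_empty, either way round below 0.15 rad and angle between model_center's own z axis and vertical below 0.06 rad and distance of each of partner_center, spare_center from where it was at the start of the episode below 0.02 m); the robot touches nothing.
It fails at once if the model is dropped: out of the fingers with its centre more than 70 mm above the bench (height (world z) of model_center above 0.07 m and contact force between the fingers and model below 0.02 N).
It fails at once if the partner or the spare model is shifted by more than 20 mm (distance of any of partner_center, spare_center from where it was at the start of the episode above 0.02 m).
It fails at once if pen, carver, phone, bottle or dish is shifted by more than 30 mm (distance of any of pen, carver, phone, bond, dish from where it was at the start of the episode above 0.03 m).
It also fails if it takes over 72 s, if anything falls off the work surface, if the arm or the gripper's body presses on something with over 40 N, if the wrist force passes 120 N, or if a joint passes its speed limit or range.

## Working session

There is one attempt and no reset: what is moved stays moved. The work goes in short steps, Python scripts to look and compute and a tool call to move; the robot and the scene stay as the last step left them, time stands still between calls to the robot, and variables do not carry over. Pictures are saved under pics/ and viewed, at most 10 in all, crops included, and the job is handed in when it is done.

Besides the shell and the picture viewer there is one more tool, called after "Emit:" by a JSON object that holds its "method" and its "body". jog_arm: Moves the arm, as the interface text tells. Its arguments: {"type":"object","properties":{"increments":{"type":"array","items":{"type":"array","items":{"type":"array","items":{"type":"number"}}}},"force":{"type":"number"}},"required":["increments"]}

```bash
ls; mkdir -p pics
python3 - <<'E'
from workcell import read_state, viewer, bot
import cv2,numpy as np
print(read_state())
for n in("top","side"):
    im,d=viewer.read_camera(n); cv2.imwrite(f"pics/{n}0.png",im); np.save(f"pics/{n}0.npy",d); print(n,viewer.camera_params(n))
print(viewer.camera_params("wrist"))
E
```

```text
pics
{'time': 0.0, 'q': array([ 1.30809248e+00,  2.64749251e-01,  1.60539767e+00, -1.13256175e-05,
        1.27372696e+00, -3.69003002e-02]), 'joint_vel': array([ 0.00051447,  0.00107707, -0.00055988,  0.00099913,  0.00010159,
        0.00115052]), 'joint_torque': array([ 1.22484085e-03, -5.15127432e+01, -3.67310500e+01,  1.90990763e-04,
        1.29301954e-02,  8.63903381e-06]), 'tool_pos': array([0.15097783, 0.65729642, 0.30255171]), 'tcp_rot': array([-0.35389577, -3.12126222,  0.00354538]), 'wrist_force': array([-0.38923533,  0.141856  ,  0.75995288]), 'torque': array([ 0.0236531 , -0.01109602,  0.03478773]), 'grip_force': 0.0, 'width': 1.0004197977016744}
top {'fx': 541.5501618696923, 'fy': 541.5501618696923, 'cx': 281.5868858554719, 'cy': 211.91550291321295, 'R': array([[ 0.01949997, -0.99980145,  0.00410122],
       [-0.99229792, -0.01985519, -0.12227271],
       [ 0.12232987, -0.00168532, -0.99248807]]), 't': array([0.02601137, 0.57282103, 1.7133574 ])}
side {'fx': 443.79759519020433, 'fy': 443.79759519020433, 'cx': 279.3967221203884, 'cy': 210.90817030717034, 'R': array([[ 0.93041797, -0.36631924, -0.01151581],
       [-0.2561995 , -0.62761276, -0.7351626 ],
       [ 0.26207674,  0.68695884, -0.67779299]]), 't': array([-0.51461257,  0.21710311,  0.94087691])}
{'fx': 325.19226210127806, 'fy': 325.19226210127806, 'cx': 282.5301774141465, 'cy': 208.73150612580244, 'hand_eye': array([[-1.05458584e-03, -9.65250393e-01, -2.61324637e-01,
         6.52171193e-02],
       [ 9.99999428e-01, -9.71191864e-04, -4.48262033e-04,
        -1.42577925e-04],
       [ 1.78888742e-04, -2.61324961e-01,  9.65250865e-01,
        -7.08529229e-02],
       [ 0.00000000e+00,  0.00000000e+00,  0.00000000e+00,
         1.00000000e+00]])}
```

View pics/top0.png

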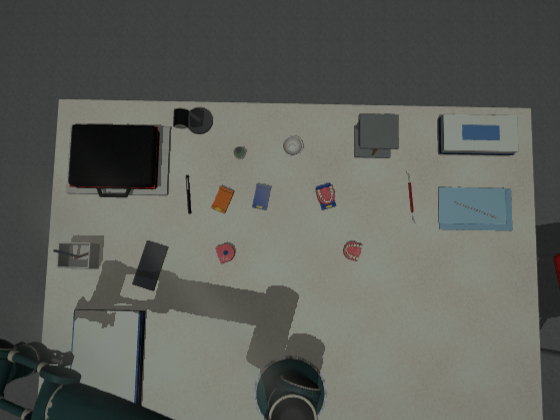

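View pics/side0.png

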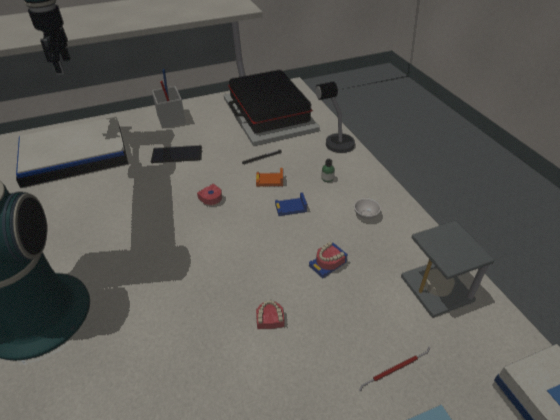

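The top view shows the upside-down model with its blue dot at (226,253), the empty blue holder at (262,196) with its yellow mark at the low end, the orange look-alike at (223,199), the partner at (326,196) and the spare at (352,251). Next I'll turn these into positions.

```bash
cat > h.py <<'E'
from workcell import read_state, viewer, bot
import cv2,numpy as np
from scipy.spatial.transform import Rotation as Ro
def ray(name,px,z,st=None):
    "pixels Nx2 -> world points on plane z"
    p=viewer.camera_params(name); px=np.atleast_2d(np.array(px,float))
    u=(px-[p['cx'],p['cy']])/p['fx']
    if name!='wrist':
        R=p['R']; o=-R.T@p['t']; d=np.c_[u,np.ones(len(u))]@R
    else:
        r=np.linalg.norm(u,axis=1,keepdims=True)
        d=np.c_[u/np.maximum(r,1e-9)*np.sin(r),np.cos(r)]
        T=np.eye(4); T[:3,:3]=Ro.from_rotvec(st['tcp_rot']).as_matrix(); T[:3,3]=st['tool_pos']
        T=T@p['hand_eye']; o=T[:3,3]; d=d@T[:3,:3].T
    return o+d*((z-o[2])/d[:,2])[:,None]
def masks(im):
    h=cv2.cvtColor(im,cv2.COLOR_BGR2HSV); H,S,V=cv2.split(h)
    return dict(blue=((H>105)&(H<130)&(S>110)&(V>35)).astype(np.uint8),
      red=(((H<8)|(H>168))&(S>90)&(V>80)).astype(np.uint8),
      yellow=((H>18)&(H<34)&(S>120)&(V>80)).astype(np.uint8),
      orange=((H>8)&(H<18)&(S>150)&(V>80)).astype(np.uint8))
def blobs(m,amin=6):
    n,l,s,c=cv2.connectedComponentsWithStats(m)
    return [(c[i].round(1),s[i,4],l==i) for i in range(1,n) if s[i,4]>=amin]
E
python3 - <<'E'
from h import *
im=cv2.imread('pics/top0.png')
for k,m in masks(im).items():
    for c,a,_ in blobs(m):
        if 150<c[0]<430 and 120<c[1]<300: print(k,c,a,ray('top',c,0.02).round(3)[0])
cv2.imwrite('pics/c1.png',cv2.resize(im[170:275,200:375],None,fx=4.5,fy=4.5,interpolation=cv2.INTER_CUBIC))
E
```

```text
blue [322.5 186. ] 35 [ 0.662 -0.095  0.02 ]
blue [255.6 202.4] 34 [0.604 0.123 0.02 ]
blue [333.1 203.3] 18 [ 0.606 -0.13   0.02 ]
blue [323.  206.3] 21 [ 0.595 -0.097  0.02 ]
blue [225.5 252.4] 11 [0.439 0.216 0.02 ]
red [410.6 196.9] 59 [ 0.632 -0.384  0.02 ]
red [153.1 186.7] 7 [0.649 0.459 0.02 ]
red [325.5 193.1] 111 [ 0.639 -0.105  0.02 ]
red [325.4 197.6] 65 [ 0.624 -0.105  0.02 ]
red [352.  250.3] 167 [ 0.454 -0.193  0.02 ]
red [224.8 252.2] 223 [0.439 0.218 0.02 ]
yellow [328.3 206.1] 7 [ 0.596 -0.115  0.02 ]
yellow [217.8 208.8] 16 [0.58  0.245 0.02 ]
orange [222.5 198.9] 314 [0.613 0.231 0.02 ]
```

View pics/c1.png

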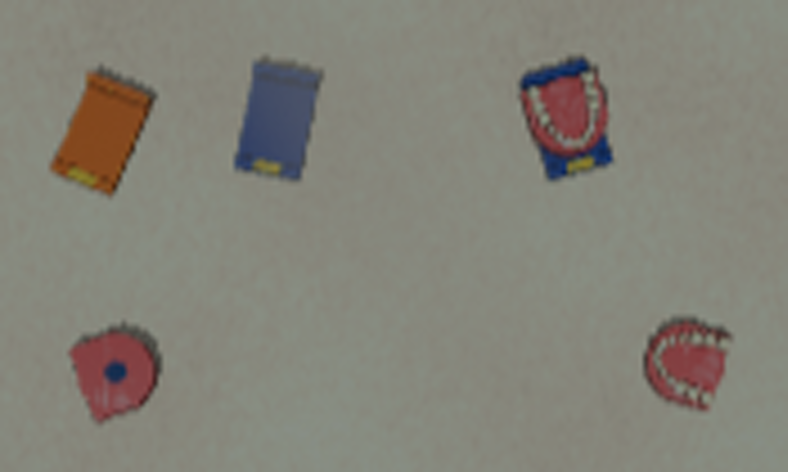

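The model's heel points roughly along azimuth 110° and the holder's heel along about -12°. I'll move above the model and look with the wrist camera.

Emit:
{"method": "jog_arm", "body": {"increments": [[[-0.84, -0.81, 0.11, 0, 0, 0, 1], [-0.84, -0.81, 0.11, 0, 0, 0, 1], [-0.84, -0.81, 0.11, 0, 0, 0, 1], [-0.84, -0.81, 0.11, 0, 0, 0, 1], [-0.84, -0.81, 0.11, 0, 0, 0, 1]]]}}

```text
time: 0.52
tool_pos: [0.2471, 0.5096, 0.2865]
tcp_rot: [-0.353, -3.121, 0.002]
wrist_force: [0.9, -0.6, -0.3]
width: 0.998
grip_force: 0.0
```

Emit:
{"method": "jog_arm", "body": {"increments": [[[-0.84, -0.81, 0.11, 0, 0, 0, 1], [-0.84, -0.81, 0.11, 0, 0, 0, 1], [-0.84, -0.81, 0.11, 0, 0, 0, 1], [-0.84, -0.81, 0.11, 0, 0, 0, 1], [-0.84, -0.81, 0.11, 0, 0, 0, 1]]]}}

```text
time: 0.93
tool_pos: [0.3426, 0.3628, 0.2703]
tcp_rot: [-0.353, -3.121, 0.001]
wrist_force: [0.4, 0.6, 0.0]
width: 1.002
grip_force: 0.0
```

Emit:
{"method": "jog_arm", "body": {"increments": [[[-0.84, -0.81, 0.11, 0, 0, 0, 1], [-0.84, -0.81, 0.11, 0, 0, 0, 1], [-0.84, -0.81, 0.11, 0, 0, 0, 1], [-0.84, -0.81, 0.11, 0, 0, 0, 1], [-0.84, -0.81, 0.11, 0, 0, 0, 1]]]}}

```text
time: 1.35
tool_pos: [0.4382, 0.2163, 0.2539]
tcp_rot: [-0.354, -3.121, 0.0]
wrist_force: [0.7, 0.1, -0.0]
width: 1.002
grip_force: 0.0
```

Emit:
{"method": "jog_arm", "body": {"increments": [[[0, 0, 0, 0, 0, 0.95, 1], [0, 0, 0, 0, 0, 0.95, 1], [0, 0, 0, 0, 0, 0.95, 1], [0, 0, 0, 0, 0, 0.95, 1], [0, 0, 0, 0, 0, 0.95, 1]]]}}

```text
time: 1.77
tool_pos: [0.4377, 0.2175, 0.2539]
tcp_rot: [-1.119, -2.935, 0.001]
wrist_force: [-0.3, 0.1, -0.3]
width: 0.999
grip_force: 0.0
```

Emit:
{"method": "jog_arm", "body": {"increments": [[[0, 0, 0, 0, 0, 0.95, 1], [0, 0, 0, 0, 0, 0.95, 1], [0, 0, 0, 0, 0, 0.95, 1], [0, 0, 0, 0, 0, 0.95, 1], [0, 0, 0, 0, 0, 0.95, 1]]]}}

```text
time: 2.18
tool_pos: [0.4376, 0.2178, 0.2539]
tcp_rot: [-1.807, -2.57, 0.001]
wrist_force: [-0.1, 0.2, 0.5]
width: 0.997
grip_force: 0.0
```

Run:
```python
from h import *
st=read_state(); im,d=viewer.read_camera('wrist'); cv2.imwrite('pics/w1.png',im); np.save('pics/w1.npy',[st['tool_pos'],st['tcp_rot']])
print(st['time'],st['q'].round(3),st['tool_pos'],Ro.from_rotvec(st['tcp_rot']).as_matrix().round(3))
for k,m in masks(im).items():
    for c,a,_ in blobs(m,30): print(k,c,a,ray('wrist',c,0.029,st).round(3)[0])
```

```text
2.1833 [ 0.411 -0.053  2.048 -0.     1.148  0.066] [0.43757427 0.21780816 0.25387887] [[-0.338  0.941 -0.001]
 [ 0.941  0.338 -0.   ]
 [-0.    -0.001 -1.   ]]
blue [283.7 197.4] 174 [0.44  0.215 0.029]
blue [374.4 324.4] 404 [0.586 0.112 0.029]
red [551.8  43.3] 133 [0.673 0.5   0.029]
red [283.6 193. ] 2898 [0.439 0.219 0.029]
yellow [420.4 213.7] 120 [0.575 0.246 0.029]
yellow [375.5 320.4] 69 [0.585 0.117 0.029]
orange [438.1 233.3] 2734 [0.605 0.234 0.029]
```

View pics/w1.png

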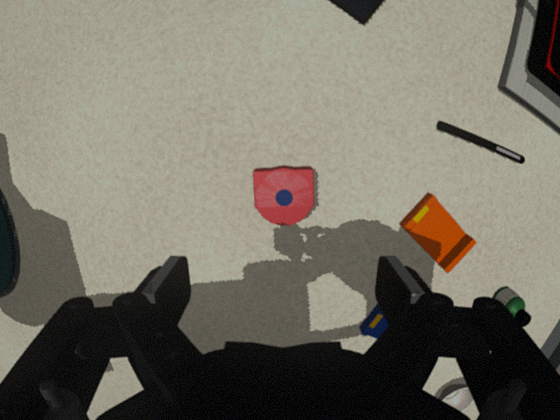

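The wrist view shows the model with its heel up in the image (edge near row 167) and its blue dot at (284,197). It lies nearly square to the tool. Now its exact heading.

Run:
```python
from h import *
im=cv2.imread('pics/w1.png'); a,b=np.load('pics/w1.npy'); st=dict(tool_pos=a,tcp_rot=b)
m=masks(im); M=((m['red']|m['blue'])[150:240,235:330]).astype(np.uint8)
M=cv2.morphologyEx(M,cv2.MORPH_CLOSE,np.ones((5,5)))
c=max(cv2.findContours(M,0,cv2.CHAIN_APPROX_NONE)[0],key=cv2.contourArea)[:,0]+[235,150]
P=ray('wrist',c,0.029,st)[:,:2]
r=cv2.minAreaRect((P*1000).astype(np.float32)); print(r)
d=ray('wrist',[283.7,197.4],0.029,st)[0,:2]
# heel edge: top pixels
for th in range(100,121,1):
    h=np.array([np.cos(np.radians(th)),np.sin(np.radians(th))]); n=np.array([h[1],-h[0]])
    print(th,((P-d)@h).max().round(4),((P-d)@h).min().round(4),((P-d)@n).max().round(4),((P-d)@n).min().round(4))
R=Ro.from_rotvec(b).as_matrix(); print(np.degrees(np.arctan2(R[1,0],R[0,0])))
top=[(x,c[c[:,0]==x][:,1].min()) for x in range(262,308)]
Q=ray('wrist',top,0.029,st)[:,:2]*1000; l=cv2.fitLine(Q.astype(np.float32),cv2.DIST_HUBER,0,.01,.01).ravel(); print(np.degrees(np.arctan2(l[1],l[0])),l[2:])
for rng,f in((range(172,195),'min'),(range(172,195),'max')):
    s=[(getattr(c[c[:,1]==y][:,0],f)(),y) for y in rng]
    Q=ray('wrist',s,0.029,st)[:,:2]*1000; l=cv2.fitLine(Q.astype(np.float32),cv2.DIST_HUBER,0,.01,.01).ravel(); print(f,np.degrees(np.arctan2(l[1],l[0])),l[2:])
```

```text
((439.3702697753906, 215.7910919189453), (55.62569046020508, 56.77919006347656), 20.899534225463867)
100 0.0324 -0.027 0.0284 -0.0321
101 0.032 -0.027 0.0284 -0.0317
102 0.0317 -0.027 0.0283 -0.0314
103 0.0313 -0.0271 0.0283 -0.031
104 0.031 -0.0271 0.0282 -0.0306
105 0.0306 -0.0271 0.0281 -0.0302
106 0.0302 -0.0271 0.028 -0.0298
107 0.0298 -0.0271 0.0279 -0.0294
108 0.0296 -0.0271 0.0278 -0.029
109 0.0296 -0.0271 0.0277 -0.0286
110 0.0296 -0.0271 0.0276 -0.0284
111 0.0296 -0.0272 0.0275 -0.0281
112 0.0296 -0.0273 0.0279 -0.0279
113 0.0296 -0.0274 0.0284 -0.0279
114 0.0296 -0.0275 0.0288 -0.0279
115 0.0296 -0.0275 0.0292 -0.0279
116 0.0299 -0.0276 0.0296 -0.0279
117 0.0302 -0.0276 0.03 -0.028
118 0.0305 -0.0277 0.0304 -0.0281
119 0.0307 -0.0277 0.0308 -0.0282
120 0.0311 -0.0277 0.0311 -0.0283
109.77967754371285
21.279821 [433.70566 242.72536]
min -67.669464 [409.13004 218.25891]
max -69.15183 [460.9254 237.2462]
```

Emit:
{"method": "jog_arm", "body": {"increments": [[[0, 0, 0, 0, 0, -0.25, 1], [0, 0, 0, 0, 0.94, 0, 1], [0, 0, 0, 0, 0.94, 0, 1], [0, 0, 0, 0, 0.94, 0, 1], [0, 0, 0, 0, 0.94, 0, 1]]]}}

```text
time: 2.65
tool_pos: [0.438, 0.2183, 0.2549]
tcp_rot: [-1.569, -2.314, -0.32]
wrist_force: [-0.9, 0.3, 0.0]
width: 1.001
grip_force: 0.0
```

Emit:
{"method": "jog_arm", "body": {"increments": [[[0, 0, 0, 0, 0.94, 0, 1], [0, 0, 0, 0, 0.94, 0, 1], [0, 0, 0, 0, 0.94, 0, 1], [0, 0, 0, 0, 0.92, 0, 1], [0, 0, 0, 0, 0, 0, 1]]]}}

```text
time: 3.07
tool_pos: [0.4375, 0.2165, 0.252]
tcp_rot: [-1.368, -2.006, -0.566]
wrist_force: [-0.7, -0.7, -0.0]
width: 1.002
grip_force: 0.0
```

```bash
cat >> h.py <<'E'
def rpt(h_az,tilt,P,L=.060):
    "shift (tool axes, units of 30 mm) and turn (units of 6 deg) left to the pose: tool x over azimuth h_az, tilted so z leans to h by tilt deg, point L ahead at P"
    st=read_state(); R=Ro.from_rotvec(st['tcp_rot']).as_matrix()
    a=np.radians(h_az); h=np.array([np.cos(a),np.sin(a),0]); z=np.array([0,0,-1.])
    G=np.c_[h,np.cross(z,h),z]@Ro.from_euler('y',tilt,degrees=True).as_matrix()
    t=np.array(P)-L*G[:,2]
    print('t',st['time'],'q',st['q'].round(2),'pos',st['tool_pos'].round(4),'goal',t.round(4))
    print('shift units',(R.T@(t-st['tool_pos'])/.03).round(3),'turn units',(np.degrees(Ro.from_matrix(R.T@G).as_rotvec())/6).round(3),'width',round(st['width'],3),'grip',round(st['grip_force'],1),'grasp pt',(st['tool_pos']+L*R[:,2]).round(4))
E
python3 -c "
from h import *
rpt(111.3,45,[.439,.217,.020],.160)
rpt(111.3,45,[.439,.217,.020])"
```

```text
t 3.0667 q [ 0.02  0.08  2.08  0.74  1.38 -0.65] pos [0.4375 0.2165 0.252 ] goal [0.4801 0.1116 0.1331]
shift units [-5.472  0.053  0.114] turn units [-0.044 -0.033 -0.002] width 1.002 grip 0.0 grasp pt [0.3956 0.322  0.1393]
t 3.0667 q [ 0.02  0.08  2.08  0.74  1.38 -0.65] pos [0.4375 0.2165 0.252 ] goal [0.4544 0.1775 0.0624]
shift units [-5.484  0.068  3.448] turn units [-0.044 -0.033 -0.002] width 1.002 grip 0.0 grasp pt [0.4218 0.2561 0.2098]
```

Emit:
{"method": "jog_arm", "body": {"increments": [[[-0.9, 0.01, 0.02, 0, 0, 0, 1], [-0.9, 0.01, 0.02, 0, 0, 0, 1], [-0.9, 0.01, 0.02, 0, 0, 0, 1], [-0.9, 0.01, 0.02, 0, 0, 0, 1], [-0.9, 0.01, 0.02, 0, 0, 0, 1]]]}}

```text
time: 3.48
tool_pos: [0.4739, 0.1311, 0.1561]
tcp_rot: [-1.367, -2.016, -0.565]
wrist_force: [0.7, -0.2, -0.1]
width: 0.999
grip_force: 0.0
```

Emit:
{"method": "jog_arm", "body": {"increments": [[[-0.7, 0, 0, 0, 0, 0, 1], [-0.27, 0, 0, 0, 0, 0, 1], [0, 0, 0.6, 0, 0, 0, 1], [0, 0, 0.6, 0, 0, 0, 1], [0, 0, 0, 0, 0, 0, 1]]]}}

```text
time: 3.9
tool_pos: [0.4695, 0.1377, 0.1093]
tcp_rot: [-1.366, -2.01, -0.562]
wrist_force: [-0.8, 0.2, -0.1]
width: 0.998
grip_force: 0.0
```

```bash
python3 -c "
from h import *
rpt(111.3,45,[.439,.217,.020])"
```

```text
t 3.9 q [-0.12  0.35  2.08  0.71  1.26 -0.92] pos [0.4695 0.1377 0.1093] goal [0.4544 0.1775 0.0624]
shift units [-0.104  0.03   2.105] turn units [-0.074 -0.007  0.025] width 0.998 grip 0.0 grasp pt [0.4536 0.1771 0.0669]
```

Emit:
{"method": "jog_arm", "body": {"increments": [[[0, 0.03, 0.7, -0.07, 0, 0.02, 1], [-0.1, 0, 0.7, 0, 0, 0, 1], [0, 0, 0.5, 0, 0, 0, 1], [0, 0, 0.2, 0, 0, 0, 1], [0, 0, 0, 0, 0, 0, 1]]], "force": 50}}

```text
time: 4.32
tool_pos: [0.4562, 0.1771, 0.0638]
tcp_rot: [-1.372, -2.01, -0.571]
wrist_force: [-0.3, -0.8, -0.3]
width: 1.002
grip_force: 0.0
```

Emit:
{"method": "jog_arm", "body": {"increments": [[[0, 0, 0, 0, 0, 0, -1], [0, 0, 0, 0, 0, 0, -1], [0, 0, 0, 0, 0, 0, -1], [0, 0, 0, 0, 0, 0, -1], [0, 0, 0, 0, 0, 0, -1]]], "force": 50}}

```text
time: 4.73
tool_pos: [0.4585, 0.1758, 0.0652]
tcp_rot: [-1.375, -2.01, -0.576]
wrist_force: [0.6, -2.8, 5.6]
width: 0.639
grip_force: 53.5
```

Emit:
{"method": "jog_arm", "body": {"increments": [[[0, 0, 0, 0, 0, 0, -1], [0, 0, 0, 0, 0, 0, -1], [0, 0, 0, 0, 0, 0, -1], [0, 0, 0, 0, 0, 0, -1], [0, 0, 0, 0, 0, 0, -1]]]}}

```text
time: 5.15
tool_pos: [0.4585, 0.1758, 0.0652]
tcp_rot: [-1.375, -2.01, -0.576]
wrist_force: [0.9, -2.9, 5.6]
width: 0.645
grip_force: 53.5
```

Run:
```python
from h import *
rpt(111.3,45,[.439,.217,.020])
im,d=viewer.read_camera('wrist'); cv2.imwrite('pics/w2.png',im)
```

```text
t 5.15 q [-0.06  0.4   2.12  0.79  1.15 -0.96] pos [0.4585 0.1758 0.0652] goal [0.4544 0.1775 0.0624]
shift units [ 0.006 -0.108  0.138] turn units [0.057 0.001 0.02 ] width 0.645 grip 53.5 grasp pt [0.4434 0.2154 0.0228]
```

View pics/w2.png

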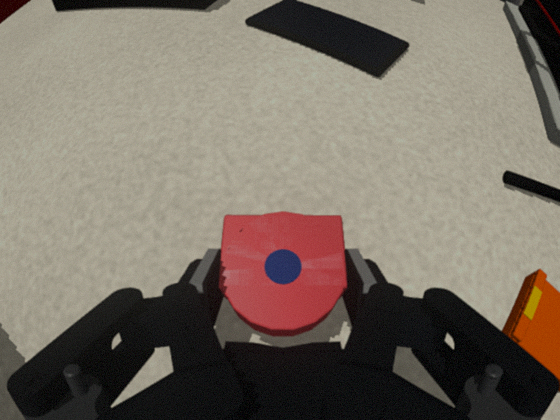

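The model is held squarely between the pads, with its dot at (283,267). I'll lift it and roll it 90° about the closing axis.

Emit:
{"method": "jog_arm", "body": {"increments": [[[0.3, 0, -0.3, 0, 0, 0, -1], [0.4, 0, -0.4, 0, 0, 0, -1], [0.4, 0, -0.4, 0, 0, 0, -1], [0.3, 0, -0.3, 0, 0, 0, -1], [0.2, 0, 0.01, 0, -1, 0, -1]]]}}

```text
time: 5.62
tool_pos: [0.4566, 0.1787, 0.1281]
tcp_rot: [-1.435, -2.091, -0.511]
wrist_force: [-0.8, -0.3, -1.9]
width: 0.64
grip_force: 53.0
```

Emit:
{"method": "jog_arm", "body": {"increments": [[[0.21, 0, 0.01, 0, -1, 0, -1], [0.21, 0, 0.01, 0, -1, 0, -1], [0.21, 0, 0.01, 0, -1, 0, -1], [0.21, 0, 0.01, 0, -1, 0, -1], [0.21, 0, 0.01, 0, -1, 0, -1]]]}}

```text
time: 6.03
tool_pos: [0.4456, 0.2068, 0.142]
tcp_rot: [-1.706, -2.488, -0.139]
wrist_force: [-1.0, -0.7, -1.3]
width: 0.644
grip_force: 53.0
```

Emit:
{"method": "jog_arm", "body": {"increments": [[[0.21, 0, 0.01, 0, -1, 0, -1], [0.21, 0, 0.01, 0, -1, 0, -1], [0.21, 0, 0.01, 0, -1, 0, -1], [0.21, 0, 0.01, 0, -1, 0, -1], [0.21, 0, 0.01, 0, -1, 0, -1]]]}}

```text
time: 6.45
tool_pos: [0.4343, 0.2363, 0.1389]
tcp_rot: [1.594, 2.322, -0.29]
wrist_force: [-0.7, 0.3, -1.6]
width: 0.641
grip_force: 53.0
```

```bash
python3 -c "
from h import *
rpt(111.3,-45,[.443,.215,.080])"
```

```text
t 6.45 q [ 0.64  0.16  2.11 -0.42  1.02  0.53] pos [0.4343 0.2363 0.1389] goal [0.4276 0.2545 0.1224]
shift units [0.801 0.007 0.277] turn units [ 0.05  -3.957 -0.064] width 0.641 grip 53.0 grasp pt [0.4425 0.2162 0.083 ]
```

Emit:
{"method": "jog_arm", "body": {"increments": [[[0.21, 0, 0.01, 0.05, -0.99, -0.06, -1], [0.21, 0, 0.01, 0, -0.99, 0, -1], [0.21, 0, 0.01, 0, -0.99, 0, -1], [0.21, 0, 0.01, 0, -0.99, 0, -1], [0, 0, 0, 0, 0, 0, -1]]]}}

```text
time: 6.87
tool_pos: [0.4245, 0.2565, 0.1212]
tcp_rot: [1.367, 2.015, -0.575]
wrist_force: [-0.8, 0.3, -2.0]
width: 0.644
grip_force: 53.1
```

Run:
```python
from h import *
rpt(111.3,-45,[.443,.215,.080])
im,d=viewer.read_camera('wrist'); im2,d2=viewer.read_camera('side')
c=im2[110:260,130:330]
cv2.imwrite('pics/w3.png',np.hstack([cv2.resize(im,(400,300)),cv2.resize(c,(400,300),interpolation=cv2.INTER_CUBIC)]))
```

```text
t 6.8667 q [ 0.85  0.36  2.04 -0.72  1.27  0.87] pos [0.4245 0.2565 0.1212] goal [0.4276 0.2545 0.1224]
shift units [-0.099  0.071  0.042] turn units [-0.022 -0.003  0.078] width 0.644 grip 53.1 grasp pt [0.4398 0.217  0.0788]
```

View pics/w3.png

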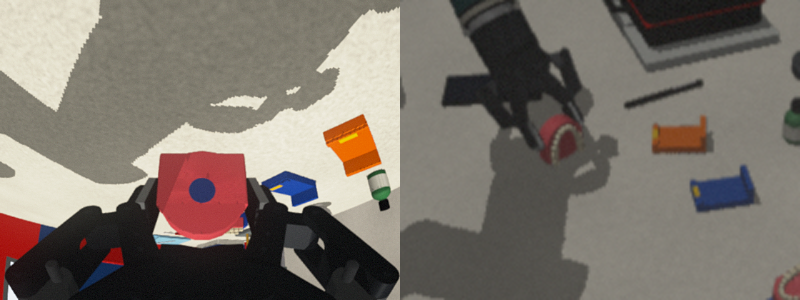

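The model now hangs heel down with its teeth facing away from the tool. I'll lower it onto its heel.

Emit:
{"method": "jog_arm", "body": {"increments": [[[0.35, 0, 0.35, -0.02, 0, 0.08, -1], [0.35, 0, 0.35, 0, 0, 0, -1], [0.3, 0, 0.3, 0, 0, 0, -1], [0.15, 0, 0.15, 0, 0, 0, -1], [0, 0, 0, 0, 0, 0, -1]]]}}

```text
time: 7.38
tool_pos: [0.4259, 0.2542, 0.0737]
tcp_rot: [1.38, 2.009, -0.567]
wrist_force: [0.4, -0.4, -0.1]
width: 0.638
grip_force: 53.2
```

Emit:
{"method": "jog_arm", "body": {"increments": [[[0.02, 0, 0.02, 0, 0, 0, -1], [0.02, 0, 0.02, 0, 0, 0, -1], [0, 0, 0, 0, 0, 0, -1], [0, 0, 0, 0, 0, 0, -1], [0, 0, 0, 0, 0, 0, -1]]]}}

```text
time: 7.8
tool_pos: [0.4265, 0.2558, 0.0736]
tcp_rot: [1.379, 2.008, -0.563]
wrist_force: [-0.9, 0.8, -0.9]
width: 0.646
grip_force: 53.2
```

```bash
python3 -c "
from h import *
rpt(111.3,-45,[.440,.217,.026])"
```

```text
t 7.8 q [ 0.84  0.43  2.05 -0.74  1.2   0.95] pos [0.4265 0.2558 0.0736] goal [0.4246 0.2565 0.0684]
shift units [ 0.154 -0.05   0.091] turn units [ 0.01  -0.043 -0.049] width 0.646 grip 53.2 grasp pt [0.4419 0.2165 0.031 ]
```

Emit:
{"method": "jog_arm", "body": {"increments": [[[0.03, 0, 0.03, 0, -0.04, 0, -1], [0.03, 0, 0.03, 0, 0, 0, -1], [0.03, 0, 0.03, 0, 0, 0, -1], [0, 0, 0, 0, 0, 0, -1], [0, 0, 0, 0, 0, 0, -1]]]}}

```text
time: 8.22
tool_pos: [0.4266, 0.2561, 0.0724]
tcp_rot: [1.377, 2.001, -0.567]
wrist_force: [-6.9, 3.0, 16.0]
width: 0.636
grip_force: 55.1
```

Emit:
{"method": "jog_arm", "body": {"increments": [[[0.02, 0, 0.02, 0, 0, 0, -1], [0.02, 0, 0.02, 0, 0, 0, -1], [0.02, 0, 0.02, 0, 0, 0, -1], [0, 0, 0, 0, 0, 0, -1], [0, 0, 0, 0, 0, 0, -1]]]}}

```text
time: 8.63
tool_pos: [0.4266, 0.2562, 0.0722]
tcp_rot: [1.377, 1.997, -0.569]
wrist_force: [-12.2, 5.8, 30.3]
width: 0.643
grip_force: 56.6
```

```bash
python3 -c "
from h import *
rpt(111.3,-45,[.440,.217,.026])"
```

```text
t 8.6333 q [ 0.85  0.44  2.04 -0.75  1.21  0.96] pos [0.4266 0.2562 0.0722] goal [0.4246 0.2565 0.0684]
shift units [ 0.112 -0.06   0.063] turn units [ 0.001  0.065 -0.077] width 0.643 grip 56.6 grasp pt [0.4421 0.2164 0.03  ]
```

Emit:
{"method": "jog_arm", "body": {"increments": [[[-0.05, 0, -0.05, 0, 0, 0, -1], [0, 0, 0, 0, 0, 0, -1], [0, 0, 0, 0, 0, 0, -0.2], [0, 0, 0, 0, 0, 0, 0.5], [0, 0, 0, 0, 0, 0, 1]]]}}

```text
time: 9.05
tool_pos: [0.4265, 0.2561, 0.0696]
tcp_rot: [1.377, 2.005, -0.564]
wrist_force: [0.6, -0.2, -1.3]
width: 0.872
grip_force: 0.0
```

Emit:
{"method": "jog_arm", "body": {"increments": [[[0, 0, 0, 0, 0, 0, 1], [0, 0, 0, 0, 0, 0, 1], [0, 0, 0, 0, 0, 0, 1], [0, 0, -0.4, 0, 0, 0, 1], [0, 0, -0.8, 0, 0, 0, 1]]]}}

```text
time: 9.47
tool_pos: [0.4157, 0.2771, 0.0931]
tcp_rot: [1.377, 2.004, -0.574]
wrist_force: [-0.1, 0.3, -0.1]
width: 0.996
grip_force: 0.0
```

Emit:
{"method": "jog_arm", "body": {"increments": [[[0, 0, -0.9, 0, 0, 0, 1], [0, 0, -0.9, 0, 0, 0, 1], [0, 0, -0.9, 0, 0, 0, 1], [0, 0, -0.9, 0, 0, 0, 1], [0, 0, -0.5, 0, 0, 0, 1]]]}}

```text
time: 9.88
tool_pos: [0.3852, 0.3631, 0.1842]
tcp_rot: [1.378, 2.006, -0.561]
wrist_force: [0.4, 0.2, 0.3]
width: 0.999
grip_force: 0.0
```

Run:
```python
from h import *
rpt(111.3,45,[.440,.217,.026],.16)
st=read_state(); im,d=viewer.read_camera('wrist'); im2,d2=viewer.read_camera('side')
np.save('pics/w4.npy',[st['tool_pos'],st['tcp_rot']]); cv2.imwrite('pics/w4raw.png',im)
c=im2[110:260,130:330]
cv2.imwrite('pics/w4.png',np.hstack([cv2.resize(im,(400,300)),cv2.resize(c,(400,300),interpolation=cv2.INTER_CUBIC)]))
```

```text
t 9.8833 q [ 1.01  0.36  1.87 -0.61  1.46  0.89] pos [0.3852 0.3631 0.1842] goal [0.4811 0.1116 0.1391]
shift units [-5.302 -0.063  7.392] turn units [ 0.072 14.976 -0.017] width 0.999 grip 0.0 grasp pt [0.4267 0.2582 0.0708]
```

View pics/w4.png

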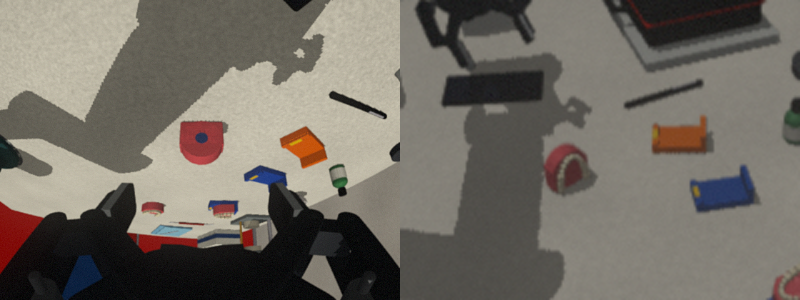

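The model stands on its heel, released, with the dot visible and the teeth turned away (wrist half near (202,140)). I'll measure the dot and swing the tool to the other side.

Emit:
{"method": "jog_arm", "body": {"increments": [[[0, 0, 0, 0, 1, 0, 1], [0, 0, 0, 0, 1, 0, 1], [0, 0, 0, 0, 1, 0, 1], [0, 0, 0, 0, 1, 0, 1], [0, 0, 0, 0, 1, 0, 1]]]}}

```text
time: 10.4
tool_pos: [0.385, 0.3593, 0.1803]
tcp_rot: [1.652, 2.408, -0.211]
wrist_force: [-0.1, -0.4, -0.7]
width: 0.999
grip_force: 0.0
```

Emit:
{"method": "jog_arm", "body": {"increments": [[[0, 0, 0, 0, 1, 0, 1], [0, 0, 0, 0, 1, 0, 1], [0, 0, 0, 0, 1, 0, 1], [0, 0, 0, 0, 1, 0, 1], [0, 0, 0, 0, 1, 0, 1]]]}}

```text
time: 10.82
tool_pos: [0.3851, 0.359, 0.1806]
tcp_rot: [-1.65, -2.404, -0.225]
wrist_force: [-1.1, -0.5, -0.7]
width: 1.0
grip_force: 0.0
```

Emit:
{"method": "jog_arm", "body": {"increments": [[[0, 0, 0, 0, 1, 0, 1], [0, 0, 0, 0, 1, 0, 1], [0, 0, 0, 0, 1, 0, 1], [0, 0, 0, 0, 1, 0, 1], [0, 0, 0, 0, 1, 0, 1]]]}}

```text
time: 11.23
tool_pos: [0.3851, 0.359, 0.1806]
tcp_rot: [-1.375, -2.004, -0.577]
wrist_force: [-0.7, -0.2, -0.7]
width: 0.999
grip_force: 0.0
```

Run:
```python
from h import *
im=cv2.imread('pics/w4raw.png'); a,b=np.load('pics/w4.npy'); st=dict(tool_pos=a,tcp_rot=b)
m=masks(im)
for c,n,_ in blobs(m['blue'],30):
    if n<400: print(c,n,ray('wrist',c,.024,st)[0].round(4))
M=(m['red']|m['blue']).copy(); M[:150]=0;M[245:]=0;M[:,:240]=0;M[:,330:]=0
c=max(cv2.findContours(M,0,cv2.CHAIN_APPROX_NONE)[0],key=cv2.contourArea)[:,0]
print(c.min(0),c.max(0))
# heel edge on the bench (z=0): top edge pixels
top=np.array([(x,c[c[:,0]==x][:,1].min()) for x in range(260,304)])
Q=ray('wrist',top,0.0,st)[:,:2]*1000; l=cv2.fitLine(Q.astype(np.float32),cv2.DIST_HUBER,0,.01,.01).ravel(); print('heel edge az',np.degrees(np.arctan2(l[1],l[0])),l[2:], top[[0,-1]])
rpt(111.3,45,[.440,.217,.026],.16)
```

```text
[281.9 192.5] 124 [0.443  0.2175 0.024 ]
[312.2 285.4] 219 [ 0.6021 -0.0454  0.024 ]
[307.3 331.2] 220 [ 0.8345 -0.5568  0.024 ]
[251 169] [312 230]
heel edge az 20.142979 [444.10388 219.53351] [[260 171]
 [303 171]]
t 11.2333 q [ 0.32  0.14  2.18  0.92  1.1  -0.61] pos [0.3851 0.359  0.1806] goal [0.4811 0.1116 0.1391]
shift units [-7.21   0.029 -5.31 ] turn units [ 0.058 -0.043 -0.014] width 0.999 grip 0.0 grasp pt [0.3447 0.4652 0.068 ]
```

Emit:
{"method": "jog_arm", "body": {"increments": [[[-0.9, 0, -0.8, 0.05, 0, 0, 1], [-0.9, 0, -0.8, 0, 0, 0, 1], [-0.9, 0, -0.8, 0, 0, 0, 1], [-0.9, 0, -0.8, 0, 0, 0, 1], [-0.9, 0, -0.8, 0, 0, 0, 1]]]}}

```text
time: 11.65
tool_pos: [0.4499, 0.1898, 0.1692]
tcp_rot: [-1.374, -2.006, -0.566]
wrist_force: [1.5, 0.6, 0.9]
width: 0.998
grip_force: 0.0
```

Emit:
{"method": "jog_arm", "body": {"increments": [[[-0.9, 0, -0.8, 0, 0, 0, 1], [-0.9, 0, -0.6, 0, 0, 0, 1], [-0.3, 0, 0, 0, 0, 0, 1], [0, 0, 0, 0, 0, 0, 1], [0, 0, 0, 0, 0, 0, 1]]]}}

```text
time: 12.07
tool_pos: [0.4766, 0.1229, 0.1547]
tcp_rot: [-1.374, -2.005, -0.567]
wrist_force: [0.1, 0.9, 0.2]
width: 0.999
grip_force: 0.0
```

```bash
python3 -c "
from h import *
rpt(110.8,45,[.4473,.2063,.026],.162)
rpt(110.8,45,[.4473,.2063,.026],.062)"
```

```text
t 12.0667 q [-0.15  0.29  2.05  0.68  1.33 -0.87] pos [0.4766 0.1229 0.1547] goal [0.488  0.0992 0.1406]
shift units [-0.951  0.068 -0.287] turn units [-0.075 -0.02   0.03 ] width 0.999 grip 0.0 grasp pt [0.4346 0.2298 0.0404]
t 12.0667 q [-0.15  0.29  2.05  0.68  1.33 -0.87] pos [0.4766 0.1229 0.1547] goal [0.4629 0.1653 0.0698]
shift units [-0.958  0.095  3.047] turn units [-0.075 -0.02   0.03 ] width 0.999 grip 0.0 grasp pt [0.4605 0.1638 0.111 ]
```

Emit:
{"method": "jog_arm", "body": {"increments": [[[-0.5, 0.05, 0, -0.07, -0.02, 0.03, 1], [-0.46, 0.04, 0, 0, 0, 0, 1], [0, 0, 0.8, 0, 0, 0, 1], [0, 0, 0.8, 0, 0, 0, 1], [0, 0, 0.6, 0, 0, 0, 1]]]}}

```text
time: 12.48
tool_pos: [0.4702, 0.1494, 0.087]
tcp_rot: [-1.38, -2.008, -0.572]
wrist_force: [0.4, 0.3, -0.0]
width: 0.999
grip_force: 0.0
```

Emit:
{"method": "jog_arm", "body": {"increments": [[[0, 0, 0.5, 0, 0, 0, 1], [0, 0, 0.3, 0, 0, 0, 1], [0, 0, 0, 0, 0, 0, 1], [0, 0, 0, 0, 0, 0, 1], [0, 0, 0, 0, 0, 0, 1]]]}}

```text
time: 12.9
tool_pos: [0.4662, 0.1643, 0.0724]
tcp_rot: [-1.38, -2.009, -0.575]
wrist_force: [-0.1, 0.5, -0.6]
width: 1.004
grip_force: 0.0
```

```bash
python3 -c "
from h import *
rpt(110.8,45,[.4473,.2063,.026],.062)"
```

```text
t 12.9 q [-0.08  0.4   2.11  0.77  1.17 -0.95] pos [0.4662 0.1643 0.0724] goal [0.4629 0.1653 0.0698]
shift units [-0.008 -0.091  0.109] turn units [0.015 0.026 0.044] width 1.004 grip 0.0 grasp pt [0.4507 0.2052 0.0284]
```

Close on it; centre 2.7 mm sideways and finish the approach first.

Emit:
{"method": "jog_arm", "body": {"increments": [[[0, -0.09, 0.11, 0, 0.02, 0.04, 1], [0, 0, 0, 0, 0, 0, 1], [0, 0, 0, 0, 0, 0, -1], [0, 0, 0, 0, 0, 0, -1], [0, 0, 0, 0, 0, 0, -1]]], "force": 50}}

```text
time: 13.32
tool_pos: [0.4624, 0.1655, 0.07]
tcp_rot: [-1.383, -2.003, -0.574]
wrist_force: [0.5, 1.2, 1.6]
width: 0.637
grip_force: 52.7
```

Emit:
{"method": "jog_arm", "body": {"increments": [[[0, 0, 0, 0, 0, 0, -1], [0, 0, 0, 0, 0, 0, -1], [0, 0, 0, 0, 0, 0, -1], [0, 0, 0, 0, 0, 0, -1], [0, 0, 0, 0, 0, 0, -1]]]}}

```text
time: 13.73
tool_pos: [0.4624, 0.1657, 0.07]
tcp_rot: [-1.383, -2.004, -0.574]
wrist_force: [-0.0, -3.8, 5.9]
width: 0.639
grip_force: 53.2
```

Run:
```python
from h import *
rpt(110.8,45,[.4473,.2063,.026],.062)
im,d=viewer.read_camera('wrist'); im2,d2=viewer.read_camera('side')
c=im2[110:260,130:330]
cv2.imwrite('pics/w5.png',np.hstack([cv2.resize(im,(400,300)),cv2.resize(c,(400,300),interpolation=cv2.INTER_CUBIC)]))
```

```text
t 13.7333 q [-0.08  0.4   2.11  0.77  1.16 -0.95] pos [0.4624 0.1657 0.07  ] goal [0.4629 0.1653 0.0698]
shift units [-0.015  0.011 -0.008] turn units [ 0.011 -0.001 -0.001] width 0.639 grip 53.2 grasp pt [0.4469 0.2067 0.0262]
```

View pics/w5.png

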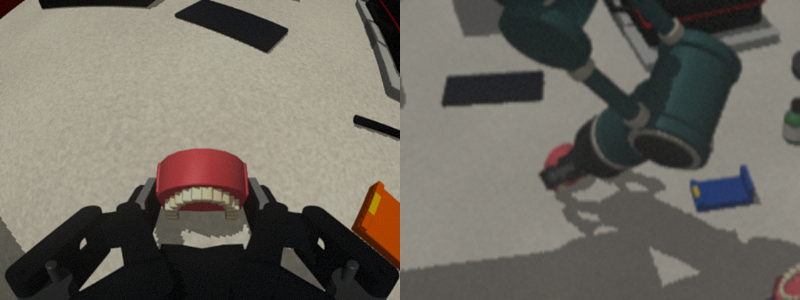

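The model is held again, with its teeth facing the tool (at (202,200) in the wrist half). Now lift and roll the second 90°.

Emit:
{"method": "jog_arm", "body": {"increments": [[[0.3, 0, -0.3, 0, 0, 0, -1], [0.5, 0, -0.5, 0, 0, 0, -1], [0.5, 0, -0.5, 0, 0, 0, -1], [0.5, 0, -0.5, 0, 0, 0, -1], [0.21, 0, 0.01, 0, -1, 0, -1]]]}}

```text
time: 14.25
tool_pos: [0.4616, 0.1687, 0.1515]
tcp_rot: [-1.444, -2.085, -0.511]
wrist_force: [-0.3, -0.3, -1.0]
width: 0.635
grip_force: 53.0
```

Emit:
{"method": "jog_arm", "body": {"increments": [[[0.22, 0, 0.01, 0, -1, 0, -1], [0.22, 0, 0.01, 0, -1, 0, -1], [0.22, 0, 0.01, 0, -1, 0, -1], [0.22, 0, 0.01, 0, -1, 0, -1], [0.22, 0, 0.01, 0, -1, 0, -1]]]}}

```text
time: 14.67
tool_pos: [0.4498, 0.198, 0.165]
tcp_rot: [-1.714, -2.48, -0.134]
wrist_force: [-0.7, -1.4, -1.7]
width: 0.639
grip_force: 53.0
```

Emit:
{"method": "jog_arm", "body": {"increments": [[[0.22, 0, 0.01, 0, -1, 0, -1], [0.22, 0, 0.01, 0, -1, 0, -1], [0.22, 0, 0.01, 0, -1, 0, -1], [0.22, 0, 0.01, 0, -1, 0, -1], [0.22, 0, 0.01, 0, -1, 0, -1]]]}}

```text
time: 15.08
tool_pos: [0.4382, 0.229, 0.1618]
tcp_rot: [1.603, 2.319, -0.296]
wrist_force: [-0.5, -0.9, -2.4]
width: 0.643
grip_force: 53.0
```

Emit:
{"method": "jog_arm", "body": {"increments": [[[0.22, 0, 0.01, 0, -1, 0, -1], [0.22, 0, 0.01, 0, -1, 0, -1], [0.22, 0, 0.01, 0, -1, 0, -1], [0.22, 0, 0.01, 0, -1, 0, -1], [0, 0, 0, 0, 0, 0, -1]]]}}

```text
time: 15.5
tool_pos: [0.4283, 0.2502, 0.1434]
tcp_rot: [1.377, 2.004, -0.579]
wrist_force: [0.1, 0.0, -2.1]
width: 0.64
grip_force: 53.0
```

Run:
```python
from h import *
rpt(110.8,-45,[.4473,.2063,.1],.062)
im,d=viewer.read_camera('top'); m=masks(im); B=m['blue'].copy()
import numpy as np
h=cv2.cvtColor(im,cv2.COLOR_BGR2HSV); b=((h[...,0]>105)&(h[...,0]<130)&(h[...,1]>60)).astype(np.uint8)
for c,n,l in blobs(b,60):
    if 235<c[0]<290 and 170<c[1]<225: print(c,n)
h0=cv2.cvtColor(cv2.imread('pics/top0.png'),cv2.COLOR_BGR2HSV); b=((h0[...,0]>105)&(h0[...,0]<130)&(h0[...,1]>60)).astype(np.uint8)
for c,n,l in blobs(b,60):
    if 235<c[0]<290 and 170<c[1]<225:
        P=ray('top',np.argwhere(l)[:,::-1],.012,None)[:,:2]*1000
        print(c,n,cv2.minAreaRect(P.astype(np.float32)))
```

```text
t 15.5 q [ 0.83  0.32  2.03 -0.72  1.3   0.85] pos [0.4283 0.2502 0.1434] goal [0.4317 0.2473 0.1438]
shift units [-0.104  0.071  0.083] turn units [-0.014  0.039  0.045] width 0.64 grip 53.0 grasp pt [0.4439 0.209  0.0997]
[260.9 196.6] 293
[260.9 196.5] 293 ((624.6254272460938, 105.88203430175781), (46.98808670043945, 76.78092956542969), 80.27951049804688)
```

Emit:
{"method": "jog_arm", "body": {"increments": [[[0, 0, 0, -0.01, 0.04, 0.04, -1], [0, 0, 0, -0.7, 0, -0.7, -1], [0, 0, 0, -0.7, 0, -0.7, -1], [0, 0, 0, -0.7, 0, -0.7, -1], [0, 0, 0, -0.7, 0, -0.7, -1]]]}}

```text
time: 15.97
tool_pos: [0.431, 0.2484, 0.1477]
tcp_rot: [0.928, 2.205, -0.371]
wrist_force: [1.3, 0.4, -0.9]
width: 0.643
grip_force: 53.1
```

Emit:
{"method": "jog_arm", "body": {"increments": [[[0, 0, 0, -0.7, 0, -0.7, -1], [0, 0, 0, -0.7, 0, -0.7, -1], [0, 0, 0, -0.7, 0, -0.7, -1], [0, 0, 0, -0.7, 0, -0.7, -1], [0, 0, 0, -0.7, 0, -0.7, -1]]]}}

```text
time: 16.38
tool_pos: [0.4306, 0.2482, 0.1478]
tcp_rot: [0.327, 2.336, -0.124]
wrist_force: [0.2, -1.1, -1.3]
width: 0.641
grip_force: 53.1
```

Run:
```python
from h import *
rpt(170,-45,[.61,.11,.08],.062)
st=read_state(); im,d=viewer.read_camera('wrist'); np.save('pics/w6.npy',[st['tool_pos'],st['tcp_rot']]); cv2.imwrite('pics/w6.png',im)
a,b=np.load('pics/w4.npy'); s4=dict(tool_pos=a,tcp_rot=b)
a,b=np.load('pics/w1.npy'); s1=dict(tool_pos=a,tcp_rot=b)
for n,i,s in(('top',cv2.imread('pics/top0.png'),None),('wrist',cv2.imread('pics/w4raw.png'),s4),('wrist',im,st),('side',cv2.imread('pics/side0.png'),None)):
    h=cv2.cvtColor(i,cv2.COLOR_BGR2HSV)
    y=((h[...,0]>15)&(h[...,0]<36)&(h[...,1]>90)&(h[...,2]>60)).astype(np.uint8)
    for c,a,_ in blobs(y,4):
        w=ray(n,c,.016,s)[0]
        if .54<w[0]<.64 and .05<w[1]<.28: print(n,'yellow',c,a,w.round(4))
    B=((h[...,0]>105)&(h[...,0]<130)&(h[...,1]>60)&(h[...,2]>30)).astype(np.uint8)
    for c,a,l in blobs(B,100):
        w=ray(n,c,.012,s)[0]
        if .54<w[0]<.68 and .03<w[1]<.18:
            P=ray(n,np.argwhere(l)[:,::-1],.012,s)[:,:2]*1000; print(n,'blue',c,a,cv2.minAreaRect(P.astype(np.float32)))
```

```text
t 16.3833 q [ 0.82  0.01  2.4  -1.22  0.73  0.49] pos [0.4306 0.2482 0.1478] goal [0.5668 0.1176 0.1238]
shift units [-3.373 -2.965  4.474] turn units [-0.616  0.015 -0.735] width 0.641 grip 53.1 grasp pt [0.473  0.2366 0.104 ]
top yellow [217.8 208.8] 20 [0.5806 0.2457 0.016 ]
top yellow [259.1 206.8] 8 [0.5899 0.1111 0.016 ]
top blue [260.9 196.5] 293 ((624.6254272460938, 105.88203430175781), (46.98808670043945, 76.78092956542969), 80.27951049804688)
wrist yellow [413.7 198.7] 81 [0.5825 0.2432 0.016 ]
wrist yellow [354.8 248.2] 33 [0.5923 0.1074 0.016 ]
wrist blue [372.8 246.5] 1074 ((635.0327758789062, 100.75973510742188), (76.97651672363281, 140.95314025878906), 65.89379119873047)
wrist yellow [327.5 212.3] 105 [0.5838 0.2461 0.016 ]
wrist yellow [193.1 235.8] 61 [0.5937 0.1093 0.016 ]
wrist blue [197.7 235.9] 1265 ((616.985107421875, 98.68830871582031), (51.299800872802734, 112.6852798461914), 64.20964813232422)
side yellow [256.9 176.4] 17 [0.5815 0.2447 0.016 ]
side yellow [277.7 205.5] 11 [0.5912 0.1084 0.016 ]
side blue [292.1 205.4] 428 ((627.6603393554688, 106.31300354003906), (72.78279876708984, 81.7901611328125), 80.82460021972656)
```

View pics/w6.png

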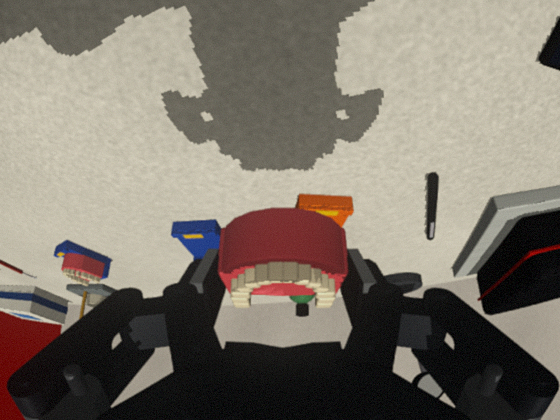

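The wrist view shows the model teeth up in the grip, with the empty holder's lip and yellow mark to its left at (193,236) and the orange one behind it. I'll carry the model to a hover over the holder.

Emit:
{"method": "jog_arm", "body": {"increments": [[[-0.4, -0.4, 0.6, 0, 0, 0, -1], [-0.4, -0.4, 0.6, 0, 0, 0, -1], [-0.4, -0.4, 0.6, 0, 0, 0, -1], [-0.4, -0.4, 0.6, 0, 0, 0, -1], [-0.4, -0.4, 0.6, 0, 0, 0, -1]]]}}

```text
time: 16.85
tool_pos: [0.5157, 0.1654, 0.1432]
tcp_rot: [0.345, 2.362, -0.138]
wrist_force: [0.0, 0.6, -0.8]
width: 0.641
grip_force: 53.4
```

Emit:
{"method": "jog_arm", "body": {"increments": [[[-0.4, -0.4, 0.5, 0, 0, 0, -1], [-0.4, -0.3, 0.5, 0, 0, 0, -1], [-0.4, -0.2, 0.5, 0, 0, 0, -1], [0, 0, 0, 0, 0, 0, -1], [0, 0, 0, 0, 0, 0, -1]]]}}

```text
time: 17.27
tool_pos: [0.563, 0.1253, 0.1442]
tcp_rot: [0.351, 2.376, -0.142]
wrist_force: [-0.6, -0.4, -2.0]
width: 0.642
grip_force: 53.5
```

```bash
python3 -c "
from h import *
rpt(170,-45,[.6253,.103,.085],.062)"
```

```text
t 17.2667 q [ 0.38  0.08  2.31 -1.31  0.46  0.24] pos [0.563  0.1253 0.1442] goal [0.5821 0.1106 0.1288]
shift units [-0.207 -0.283  0.886] turn units [-0.823 -0.395 -0.804] width 0.642 grip 53.5 grasp pt [0.6031 0.113  0.0985]
```

Joint 4 is at its limit (-1.31): with the tool tilted 45° outwards it can't come square at the holder. I'll set the model teeth up on bare bench and regrasp it from straight above.

Emit:
{"method": "jog_arm", "body": {"increments": [[[0, 0, -0.5, 0.6, 0, 0.6, -1], [0, 0, -0.5, 0.6, 0, 0.6, -1], [0, 0, -0.5, 0.6, 0, 0.6, -1], [0, 0, -0.5, 0.6, 0, 0.6, -1], [0, 0, 0, 0.6, 0, 0.6, -1]]]}}

```text
time: 17.68
tool_pos: [0.524, 0.1457, 0.1893]
tcp_rot: [0.865, 2.265, -0.367]
wrist_force: [0.6, -0.5, -1.3]
width: 0.645
grip_force: 53.8
```

```bash
python3 -c "
from h import *
rpt(135,-45,[.47,.15,.09],.062)"
```

```text
t 17.6833 q [ 0.56  0.09  2.19 -0.98  0.92  0.37] pos [0.524  0.1457 0.1893] goal [0.439  0.181  0.1338]
shift units [ 3.387 -0.994 -0.601] turn units [ 0.179 -0.338  0.465] width 0.645 grip 53.8 grasp pt [0.5546 0.1166 0.1439]
```

Emit:
{"method": "jog_arm", "body": {"increments": [[[0.7, -0.2, -0.12, 0.18, -0.34, 0.46, -1], [0.7, -0.2, -0.12, 0, 0, 0, -1], [0.7, -0.2, -0.12, 0, 0, 0, -1], [0.7, -0.2, -0.12, 0, 0, 0, -1], [0.5, -0.2, -0.12, 0, 0, 0, -1]]]}}

```text
time: 18.1
tool_pos: [0.4421, 0.1806, 0.1294]
tcp_rot: [0.909, 2.211, -0.381]
wrist_force: [-0.2, -0.1, -1.4]
width: 0.639
grip_force: 53.7
```

```bash
python3 -c "
from h import *
rpt(135,-45,[.47,.15,.034],.062)"
```

```text
t 18.1 q [ 0.75  0.15  2.29 -1.02  0.98  0.68] pos [0.4421 0.1806 0.1294] goal [0.439  0.181  0.0778]
shift units [ 1.274 -0.057  1.16 ] turn units [-0.004 -0.011  0.055] width 0.639 grip 53.7 grasp pt [0.4731 0.1496 0.0856]
```

Emit:
{"method": "jog_arm", "body": {"increments": [[[0.4, 0, 0.4, 0, 0, 0.05, -1], [0.4, 0, 0.4, 0, 0, 0, -1], [0.4, 0, 0.4, 0, 0, 0, -1], [0.2, 0, 0.2, 0, 0, 0, -1], [0, 0, 0, 0, 0, 0, -1]]]}}

```text
time: 18.52
tool_pos: [0.4427, 0.1795, 0.0695]
tcp_rot: [0.913, 2.209, -0.383]
wrist_force: [-0.6, -0.4, -1.3]
width: 0.639
grip_force: 53.7
```

Emit:
{"method": "jog_arm", "body": {"increments": [[[0.03, 0, 0.03, 0, 0, 0, -1], [0.03, 0, 0.03, 0, 0, 0, -1], [0, 0, 0, 0, 0, 0, -1], [0, 0, 0, 0, 0, 0, -1], [0, 0, 0, 0, 0, 0, -1]]]}}

```text
time: 18.93
tool_pos: [0.4446, 0.1804, 0.0691]
tcp_rot: [0.914, 2.207, -0.378]
wrist_force: [0.0, 0.8, -0.8]
width: 0.637
grip_force: 53.7
```

```bash
python3 -c "
from h import *
rpt(135,-45,[.47,.15,.02],.062)"
```

```text
t 18.9333 q [ 0.75  0.28  2.3  -1.11  0.91  0.83] pos [0.4446 0.1804 0.0691] goal [0.439  0.181  0.0638]
shift units [ 0.227 -0.12   0.02 ] turn units [ 0.007  0.003 -0.004] width 0.637 grip 53.7 grasp pt [0.4757 0.1495 0.0253]
```

Emit:
{"method": "jog_arm", "body": {"increments": [[[0.03, 0, 0.03, 0, 0, 0, -1], [0.03, 0, 0.03, 0, 0, 0, -1], [0.03, 0, 0.03, 0, 0, 0, -1], [0, 0, 0, 0, 0, 0, -1], [0, 0, 0, 0, 0, 0, -1]]]}}

```text
time: 19.35
tool_pos: [0.4441, 0.1801, 0.0644]
tcp_rot: [0.913, 2.208, -0.38]
wrist_force: [-0.0, -1.0, -1.3]
width: 0.639
grip_force: 53.7
```

Emit:
{"method": "jog_arm", "body": {"increments": [[[0.03, 0, 0.03, 0, 0, 0, -1], [0.03, 0, 0.03, 0, 0, 0, -1], [0, 0, 0, 0, 0, 0, -1], [0, 0, 0, 0, 0, 0, -1], [0, 0, 0, 0, 0, 0, -1]]]}}

```text
time: 19.77
tool_pos: [0.4442, 0.1802, 0.062]
tcp_rot: [0.913, 2.208, -0.379]
wrist_force: [0.5, 0.1, -1.2]
width: 0.64
grip_force: 53.7
```

```bash
python3 -c "
from h import *
rpt(135,-45,[.47,.15,.02],.062)"
```

```text
t 19.7667 q [ 0.75  0.3   2.3  -1.12  0.9   0.85] pos [0.4442 0.1802 0.062 ] goal [0.439  0.181  0.0638]
shift units [ 0.056 -0.104 -0.144] turn units [-0.001  0.     0.009] width 0.64 grip 53.7 grasp pt [0.4752 0.1492 0.0181]
```

Emit:
{"method": "jog_arm", "body": {"increments": [[[0.03, 0, 0.03, 0, 0, 0, -1], [0.03, 0, 0.03, 0, 0, 0, -1], [0, 0, 0, 0, 0, 0, -1], [0, 0, 0, 0, 0, 0, -1], [0, 0, 0, 0, 0, 0, -1]]]}}

```text
time: 20.18
tool_pos: [0.4449, 0.1801, 0.0617]
tcp_rot: [0.913, 2.203, -0.381]
wrist_force: [-7.7, 0.8, 14.7]
width: 0.644
grip_force: 55.6
```

Emit:
{"method": "jog_arm", "body": {"increments": [[[0.02, 0, 0.02, 0, 0, 0, -1], [0, 0, 0, 0, 0, 0, -1], [0, 0, 0, 0, 0, 0, -1], [0, 0, 0, 0, 0, 0, -1], [0, 0, 0, 0, 0, 0, -1]]]}}

```text
time: 20.6
tool_pos: [0.445, 0.1801, 0.0616]
tcp_rot: [0.913, 2.201, -0.381]
wrist_force: [-11.4, 3.0, 20.4]
width: 0.642
grip_force: 56.3
```

Emit:
{"method": "jog_arm", "body": {"increments": [[[-0.05, 0, -0.05, 0, 0, 0, -1], [0, 0, 0, 0, 0, 0, -1], [0, 0, 0, 0, 0, 0, -0.2], [0, 0, 0, 0, 0, 0, 0.5], [0, 0, 0, 0, 0, 0, 1]]]}}

```text
time: 21.02
tool_pos: [0.4442, 0.1802, 0.0606]
tcp_rot: [0.913, 2.208, -0.379]
wrist_force: [-0.5, -0.0, 0.1]
width: 0.869
grip_force: 0.0
```

Emit:
{"method": "jog_arm", "body": {"increments": [[[0, 0, 0, 0, 0, 0, 1], [0, 0, 0, 0, 0, 0, 1], [0, 0, -0.4, 0, 0, 0, 1], [0, 0, -0.8, 0, 0, 0, 1], [0, 0, -0.9, 0, 0, 0, 1]]]}}

```text
time: 21.43
tool_pos: [0.4117, 0.2106, 0.1046]
tcp_rot: [0.914, 2.208, -0.384]
wrist_force: [1.2, 0.2, -0.1]
width: 1.0
grip_force: 0.0
```

Emit:
{"method": "jog_arm", "body": {"increments": [[[0, 0, -0.9, 0, 0, 0, 1], [0, 0, -0.9, 0, 0, 0, 1], [0, 0, -0.9, 0, 0.5, 0, 1], [0, 0, -0.5, 0, 1, 0, 1], [0, 0, 0, 0, 1, 0, 1]]]}}

```text
time: 21.85
tool_pos: [0.3648, 0.2627, 0.176]
tcp_rot: [1.008, 2.449, -0.262]
wrist_force: [-0.7, 0.6, 0.3]
width: 0.996
grip_force: 0.0
```

Emit:
{"method": "jog_arm", "body": {"increments": [[[0, 0, 0, 0, 1, 0, 1], [0, 0, 0, 0, 1, 0, 1], [0, 0, 0, 0, 1, 0, 1], [0, 0, 0, 0, 1, 0, 1], [0, 0, 0, 0, 1, 0, 1]]]}}

```text
time: 22.27
tool_pos: [0.3653, 0.2595, 0.1744]
tcp_rot: [-1.199, -2.9, -0.005]
wrist_force: [-0.9, -0.8, -1.0]
width: 1.004
grip_force: 0.0
```

```bash
python3 -c "
from h import *
rpt(135,0,[.48,.145,.16],.054)"
```

```text
t 22.2667 q [ 0.56 -0.05  2.2   0.01  0.99 -0.23] pos [0.3653 0.2595 0.1744] goal [0.48  0.145 0.214]
shift units [-5.397e+00  1.000e-03 -1.344e+00] turn units [ 0.016 -0.043  0.01 ] width 1.004 grip 0.0 grasp pt [0.3652 0.2598 0.1204]
```

Emit:
{"method": "jog_arm", "body": {"increments": [[[-0.82, 0.2, -0.25, 0, 0, 0, 1], [-0.82, 0.2, -0.25, 0, 0, 0, 1], [-0.82, 0.2, -0.25, 0, 0, 0, 1], [-0.82, 0.2, -0.25, 0, 0, 0, 1], [-0.82, 0.2, -0.25, 0, 0, 0, 1]]]}}

```text
time: 22.68
tool_pos: [0.474, 0.1925, 0.2111]
tcp_rot: [-1.202, -2.902, 0.002]
wrist_force: [0.7, -0.1, -0.1]
width: 0.997
grip_force: 0.0
```

Emit:
{"method": "jog_arm", "body": {"increments": [[[-0.82, 0.2, -0.25, 0, 0, 0, 1], [-0.82, 0.2, -0.25, 0, 0, 0, 1], [-0.82, 0.2, -0.25, 0, 0, 0, 1], [-0.82, 0.2, -0.25, 0, 0, 0, 1], [-0.82, 0.2, -0.25, 0, 0, 0, 1]]]}}

```text
time: 23.1
tool_pos: [0.5822, 0.1269, 0.2484]
tcp_rot: [-1.201, -2.902, 0.002]
wrist_force: [0.1, 0.1, 0.2]
width: 0.999
grip_force: 0.0
```

Emit:
{"method": "jog_arm", "body": {"increments": [[[-0.82, 0.2, -0.1, 0, 0, 0, 1], [-0.82, 0.2, -0.1, 0, 0, 0, 1], [-0.82, 0.2, 0, 0, 0, 0, 1], [-0.82, 0.2, 0, 0, 0, 0, 1], [-0.8, 0.2, 0, 0, 0, 0, 1]]]}}

```text
time: 23.52
tool_pos: [0.6901, 0.0616, 0.2539]
tcp_rot: [-1.201, -2.901, 0.002]
wrist_force: [0.7, -0.0, 0.2]
width: 0.999
grip_force: 0.0
```

Emit:
{"method": "jog_arm", "body": {"increments": [[[0, 0, 0, 0, 0, 0, 1], [0, 0, 0, 0, 0, 0, 1], [0, 0, 0, 0, 0, 0, 1], [0, 0, 0, 0, 0, 0, 1], [0, 0, 0, 0, 0, 0, 1]]]}}

```text
time: 23.93
tool_pos: [0.6885, 0.0634, 0.2546]
tcp_rot: [-1.2, -2.902, 0.001]
wrist_force: [-0.3, 0.1, -0.1]
width: 0.999
grip_force: 0.0
```

Run:
```python
from h import *
st=read_state(); im,d=viewer.read_camera('wrist'); np.save('pics/w7.npy',[st['tool_pos'],st['tcp_rot']]); cv2.imwrite('pics/w7.png',im)
print(st['time'],st['tool_pos'],st['q'].round(2))
h=cv2.cvtColor(im,cv2.COLOR_BGR2HSV)
y=((h[...,0]>15)&(h[...,0]<36)&(h[...,1]>90)&(h[...,2]>60)).astype(np.uint8)
B=((h[...,0]>105)&(h[...,0]<130)&(h[...,1]>60)&(h[...,2]>30)).astype(np.uint8)
for nm,m,z in(('y',y,.016),('b',B,.012),('r',masks(im)['red'],.022)):
    for c,a,l in blobs(m,40):
        w=ray('wrist',c,z,st)[0]
        if .38<w[0]<.7 and .02<w[1]<.3:
            P=ray('wrist',np.argwhere(l)[:,::-1],z,st)[:,:2]*1000; print(nm,c,a,w.round(4),cv2.minAreaRect(P.astype(np.float32)))
```

```text
23.9333 [0.68847923 0.06338538 0.25455546] [ 0.06  0.33  1.62 -0.    1.2  -0.73]
y [245.5  84.9] 157 [0.5917 0.1109 0.016 ] ((591.591796875, 110.81554412841797), (19.6091251373291, 7.386419296264648), 79.99539947509766)
b [267.8 115.8] 3818 [0.6275 0.1044 0.012 ] ((625.4442138671875, 104.35853576660156), (50.32356262207031, 77.7703857421875), 79.9636459350586)
r [189.6   2.7] 169 [0.4918 0.1334 0.022 ] ((492.4111633300781, 133.4654541015625), (33.86848068237305, 6.650290489196777), 38.07891845703125)
```

View pics/w7.png

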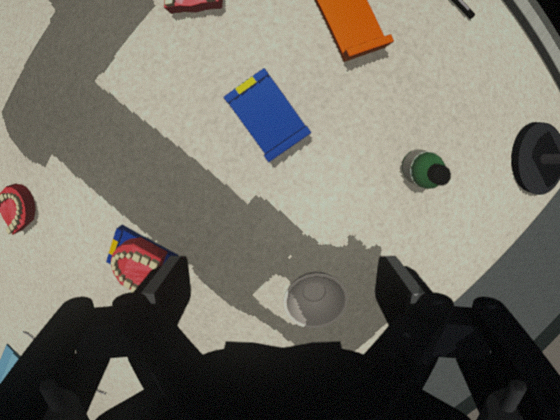

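The wrist view shows the empty holder whole, heading -10° with its yellow mark at (245,85), and nothing disturbed nearby. The model is at the upper edge, teeth up. Moving over the model to measure it.

Emit:
{"method": "jog_arm", "body": {"increments": [[[0.89, -0.44, 0.1, 0, 0, 0, 1], [0.89, -0.44, 0.1, 0, 0, 0, 1], [0.89, -0.44, 0.1, 0, 0, 0, 1], [0.89, -0.44, 0.1, 0, 0, 0, 1], [0.89, -0.44, 0.1, 0, 0, 0, 1]]]}}

```text
time: 24.4
tool_pos: [0.5464, 0.111, 0.2397]
tcp_rot: [1.201, 2.903, -0.001]
wrist_force: [0.5, -0.3, -0.1]
width: 0.999
grip_force: 0.0
```

Emit:
{"method": "jog_arm", "body": {"increments": [[[0.89, -0.44, 0.1, 0, 0, 0, 1], [0.89, -0.44, 0.1, 0, 0, 0, 1], [0, 0, 0, 0, 0, 0, 1], [0, 0, 0, 0, 0, 0, 1], [0, 0, 0, 0, 0, 0, 1]]]}}

```text
time: 24.82
tool_pos: [0.4922, 0.1297, 0.2345]
tcp_rot: [1.199, 2.902, 0.001]
wrist_force: [-0.8, 0.9, 0.6]
width: 1.0
grip_force: 0.0
```

```bash
cat > mm.py <<'E'
from h import *
def model(zt,zb):
    "outline of the nearest red blob; red plus ivory inside closed by convex hull"
    st=read_state(); im,d=viewer.read_camera('wrist'); m=masks(im)['red']
    B=[]
    for c,a,l in blobs(m,60):
        w=ray('wrist',c,zt,st)[0]
        B.append((a,c,w.round(4),l)); 
    B.sort(key=lambda b:-b[0]); print([(b[0],b[1],b[2]) for b in B[:4]])
    p=np.vstack([np.argwhere(b[3])[:,::-1] for b in B if np.linalg.norm(b[2]-B[0][2])<.05]).astype(np.int32)
    hull=cv2.convexHull(p)[:,0]
    for z in(zt,zb):
        P=(ray('wrist',hull,z,st)[:,:2]*1000).astype(np.float32); print(z,cv2.minAreaRect(P),'hull',P.round(0).astype(int).tolist() if z==zt else '')
    return st,im,hull
E
python3 -c "
from mm import *
print(read_state()['tool_pos']); model(.022,0)"
```

```text
[0.49223694 0.12971497 0.23452722]
[(np.int32(2456), array([285. , 167.3]), array([0.4758, 0.1498, 0.022 ]))]
0.022 ((474.9176330566406, 150.74136352539062), (55.44252395629883, 54.27356719970703), 45.093013763427734) hull [[512, 153], [512, 152], [498, 135], [491, 128], [474, 114], [472, 115], [449, 138], [448, 147], [448, 156], [448, 159], [449, 161], [451, 166], [460, 174], [465, 177], [467, 177], [471, 178], [478, 178], [488, 176]]
0 ((477.156494140625, 148.77935791015625), (59.7483024597168, 58.488548278808594), 45.09294509887695) hull
```

```bash
python3 -c "
from h import *
rpt(135,0,[.480,.1458,0],.082)"
```

```text
t 24.8667 q [ 0.21  0.    2.03 -0.    1.11 -0.58] pos [0.4928 0.1295 0.2346] goal [0.48   0.1458 0.082 ]
shift units [0.693 0.076 5.086] turn units [0.011 0.015 0.009] width 0.999 grip 0.0 grasp pt [0.493  0.1295 0.1526]
```

Emit:
{"method": "jog_arm", "body": {"increments": [[[0.35, 0.04, 0.6, 0, 0, 0, 1], [0.34, 0.04, 0.6, 0, 0, 0, 1], [0, 0, 0.8, 0, 0, 0, 1], [0, 0, 0.6, 0, 0, 0, 1], [0, 0, 0, 0, 0, 0, 1]]]}}

```text
time: 25.28
tool_pos: [0.4773, 0.1449, 0.1521]
tcp_rot: [-1.2, -2.898, 0.007]
wrist_force: [-0.9, 0.1, -0.1]
width: 0.998
grip_force: 0.0
```

```bash
python3 -c "
from h import *
rpt(135,0,[.480,.1458,0],.082)"
```

```text
t 25.2833 q [ 0.25  0.09  2.12 -0.    0.95 -0.54] pos [0.4773 0.1449 0.1521] goal [0.48   0.1458 0.082 ]
shift units [-0.049  0.1    2.335] turn units [-0.061 -0.03   0.001] width 0.998 grip 0.0 grasp pt [0.4768 0.1447 0.0701]
```

Emit:
{"method": "jog_arm", "body": {"increments": [[[-0.05, 0.08, 0.7, 0, 0, 0, 1], [0, 0, 0.7, 0, 0, 0, 1], [0, 0, 0.6, 0, 0, 0, 1], [0, 0, 0.33, 0, 0, 0, 1], [0, 0, 0, 0, 0, 0, 1]]]}}

```text
time: 25.7
tool_pos: [0.4812, 0.1458, 0.0844]
tcp_rot: [-1.201, -2.9, 0.004]
wrist_force: [0.3, 0.3, 0.4]
width: 1.0
grip_force: 0.0
```

Emit:
{"method": "jog_arm", "body": {"increments": [[[0, 0, 0, 0, 0, 0, 1], [0, 0, 0, 0, 0, 0, 1], [0, 0, 0, 0, 0, 0, -1], [0, 0, 0, 0, 0, 0, -1], [0, 0, 0, 0, 0, 0, -1]]]}}

```text
time: 26.12
tool_pos: [0.4826, 0.1465, 0.0874]
tcp_rot: [1.201, 2.901, 0.001]
wrist_force: [0.5, 0.1, 5.0]
width: 0.632
grip_force: 51.8
```

Emit:
{"method": "jog_arm", "body": {"increments": [[[0, 0, 0, 0, 0, 0, -1], [0, 0, 0, 0, 0, 0, -1], [0, 0, 0, 0, 0, 0, -1], [0, 0, 0, 0, 0, 0, -1], [0, 0, 0, 0, 0, 0, -1]]]}}

```text
time: 26.53
tool_pos: [0.4825, 0.1465, 0.0874]
tcp_rot: [1.2, 2.901, 0.001]
wrist_force: [-0.7, -1.7, 6.0]
width: 0.628
grip_force: 51.8
```

```bash
python3 -c "
from mm import *
rpt(135,0,[.480,.1458,0],.082); model(.022,0)"
```

```text
t 26.5333 q [ 0.25  0.19  2.15 -0.    0.81 -0.54] pos [0.4825 0.1465 0.0874] goal [0.48   0.1458 0.082 ]
shift units [ 0.044 -0.077  0.181] turn units [0.011 0.014 0.008] width 0.628 grip 51.8 grasp pt [0.4827 0.1465 0.0054]
[(np.int32(5126), array([282.5, 262.3]), array([0.4808, 0.1487, 0.022 ])), (np.int32(3405), array([282.1, 220.7]), array([0.4665, 0.1627, 0.022 ]))]
0.022 ((475.63092041015625, 153.70619201660156), (55.53877258300781, 58.42177963256836), 44.972232818603516) hull [[491, 178], [495, 173], [514, 155], [514, 154], [497, 134], [496, 133], [476, 116], [475, 116], [453, 137], [451, 140], [451, 141], [449, 145], [448, 156], [448, 157], [448, 162], [449, 164], [449, 165], [452, 171], [458, 178], [464, 181], [466, 181], [470, 182], [471, 182], [477, 181], [483, 180], [485, 180], [489, 179], [490, 178]]
0 ((481.9629211425781, 147.38839721679688), (64.51004791259766, 67.85873413085938), 44.97235107421875) hull
```

Gripped from above, with the model's centre 5 mm to the front side of the tool axis. Lift and yaw 35°.

Emit:
{"method": "jog_arm", "body": {"increments": [[[0, 0, -0.4, 0, 0, 0, -1], [0, 0, -0.7, 0, 0, 0, -1], [0, 0, -0.7, 0, 0, 0, -1], [0, 0, -0.5, 0, 0, -0.9, -1], [0, 0, 0, 0, 0, -1, -1]]]}}

```text
time: 27.0
tool_pos: [0.4841, 0.147, 0.1595]
tcp_rot: [0.898, 3.004, 0.005]
wrist_force: [-0.2, 0.1, -1.4]
width: 0.63
grip_force: 53.3
```

Emit:
{"method": "jog_arm", "body": {"increments": [[[0, 0, 0, 0, 0, -1, -1], [0, 0, 0, 0, 0, -1, -1], [0, 0, 0, 0, 0, -1, -1], [0, 0, 0, 0, 0, -0.93, -1], [0, 0, 0, 0, 0, 0, -1]]]}}

```text
time: 27.42
tool_pos: [0.4816, 0.1463, 0.1556]
tcp_rot: [0.27, 3.13, -0.001]
wrist_force: [0.4, -0.3, -1.6]
width: 0.633
grip_force: 53.3
```

```bash
python3 -c "
from h import *
rpt(170,0,[.6332,.1033,.09],.054)"
```

```text
t 27.4167 q [ 0.25  0.08  2.11 -0.    0.95 -1.15] pos [0.4816 0.1463 0.1556] goal [0.6332 0.1033 0.144 ]
shift units [-5.225 -0.549  0.389] turn units [-0.003  0.003  0.025] width 0.633 grip 53.3 grasp pt [0.4816 0.1463 0.1016]
```

Emit:
{"method": "jog_arm", "body": {"increments": [[[-0.8, -0.08, 0, 0, 0, 0.02, -1], [-0.9, -0.1, 0, 0, 0, 0, -1], [-0.9, -0.1, 0, 0, 0, 0, -1], [-0.9, -0.1, 0, 0, 0, 0, -1], [-0.9, -0.1, 0, 0, 0, 0, -1]]]}}

```text
time: 27.83
tool_pos: [0.6101, 0.1087, 0.1553]
tcp_rot: [-0.281, -3.129, 0.001]
wrist_force: [0.8, -0.2, -1.2]
width: 0.632
grip_force: 53.3
```

Emit:
{"method": "jog_arm", "body": {"increments": [[[-0.6, -0.05, 0.2, 0, 0, 0, -1], [-0.22, 0, 0.2, 0, 0, 0, -1], [0, 0, 0, 0, 0, 0, -1], [0, 0, 0, 0, 0, 0, -1], [0, 0, 0, 0, 0, 0, -1]]]}}

```text
time: 28.25
tool_pos: [0.6315, 0.1036, 0.1424]
tcp_rot: [-0.277, -3.127, 0.001]
wrist_force: [1.1, -0.1, -0.7]
width: 0.63
grip_force: 53.3
```

Run:
```python
from h import *
rpt(170,0,[.6332,.1033,.065],.054)
# common-camera check: yellow mark in side/top view, and wrist view
st=read_state()
for n in('wrist','top','side'):
    im,d=viewer.read_camera(n); cv2.imwrite(f'pics/{n}8.png',im)
    h=cv2.cvtColor(im,cv2.COLOR_BGR2HSV)
    y=((h[...,0]>15)&(h[...,0]<36)&(h[...,1]>90)&(h[...,2]>60)).astype(np.uint8)
    for c,a,_ in blobs(y,4):
        w=ray(n,c,.016,st)[0]
        if .57<w[0]<.61 and .08<w[1]<.14: print(n,c,a,w.round(4))
```

```text
t 28.25 q [ 0.12  0.34  1.82 -0.    0.98 -1.27] pos [0.6315 0.1036 0.1424] goal [0.6332 0.1033 0.119 ]
shift units [-0.06   0.002  0.779] turn units [-0.01  -0.023 -0.022] width 0.63 grip 53.3 grasp pt [0.6313 0.1035 0.0884]
wrist [282.9 164.3] 387 [0.5919 0.1105 0.016 ]
top [259.1 206.8] 11 [0.5899 0.1111 0.016 ]
side [277.7 205.5] 11 [0.5912 0.1084 0.016 ]
```

Run:
```python
from h import *
st=read_state(); im=cv2.imread('pics/wrist8.png'); m=masks(im)['red']
for x in(270,280,290):
    r=np.where(m[170:400,x])[0]+170; print(x,r.min())
    for z in(.055,.077):
        w=ray('wrist',[x,r.min()],z,st)[0]-st['tool_pos']; print(z,(w[:2]@[np.cos(np.radians(-10)),np.sin(np.radians(-10))]*1000).round(1))
```

```text
270 185
0.055 -34.5
0.077 -38.7
280 184
0.055 -35.0
0.077 -39.2
290 184
0.055 -35.0
0.077 -39.1
```

The front edge measures 35 mm ahead of the tool axis, as predicted. Lowering.

Emit:
{"method": "jog_arm", "body": {"increments": [[[-0.05, 0, 0.5, 0, -0.02, -0.02, -1], [0, 0, 0.5, 0, 0, 0, -1], [0, 0, 0.25, 0, 0, 0, -1], [0, 0, 0, 0, 0, 0, -1], [0, 0, 0, 0, 0, 0, -1]]]}}

```text
time: 28.82
tool_pos: [0.6338, 0.1031, 0.1051]
tcp_rot: [0.273, 3.129, -0.002]
wrist_force: [-2.0, 0.4, -2.0]
width: 0.629
grip_force: 64.8
```

```bash
python3 -c "
from h import *
rpt(170,0,[.6332,.1033,.0454],.054)"
```

```text
t 28.8167 q [ 0.12  0.39  1.84 -0.    0.92 -1.27] pos [0.6338 0.1031 0.1051] goal [0.6332 0.1033 0.0994]
shift units [0.02  0.003 0.19 ] turn units [-0.009  0.009  0.005] width 0.629 grip 64.8 grasp pt [0.6338 0.1031 0.0511]
```

Emit:
{"method": "jog_arm", "body": {"increments": [[[0.02, 0, 0.05, 0, 0, 0, -1], [0, 0, 0.05, 0, 0, 0, -1], [0, 0, 0, 0, 0, 0, -1], [0, 0, 0, 0, 0, 0, -1], [0, 0, 0, 0, 0, 0, -1]]]}}

```text
time: 29.23
tool_pos: [0.6338, 0.1031, 0.1025]
tcp_rot: [0.273, 3.128, -0.001]
wrist_force: [-2.1, 1.3, -0.4]
width: 0.629
grip_force: 65.0
```

Emit:
{"method": "jog_arm", "body": {"increments": [[[0, 0, 0.04, 0, 0, 0, -1], [0, 0, 0, 0, 0, 0, -1], [0, 0, 0, 0, 0, 0, -1], [0, 0, 0, 0, 0, 0, -1], [0, 0, 0, 0, 0, 0, -1]]]}}

```text
time: 29.65
tool_pos: [0.6341, 0.1031, 0.1015]
tcp_rot: [0.273, 3.128, -0.001]
wrist_force: [-2.6, -0.2, 4.3]
width: 0.629
grip_force: 65.6
```

Run:
```python
from h import *
rpt(170,0,[.6332,.1033,.0454],.054)
st=read_state(); im,d=viewer.read_camera('wrist'); m=masks(im)['red']
for x in(250,270,280,290,310):
    r=np.where(m[150:400,x])[0]+150
    w=ray('wrist',[x,r.min()],st['tool_pos'][2]-.0874,st)[0]-st['tool_pos']; print(x,r.min(),(w[:2]@[np.cos(np.radians(-10)),np.sin(np.radians(-10))]*1000).round(1))
```

```text
t 29.65 q [ 0.12  0.39  1.84 -0.    0.91 -1.27] pos [0.6341 0.1031 0.1015] goal [0.6332 0.1033 0.0994]
shift units [0.033 0.002 0.071] turn units [-0.005  0.021  0.002] width 0.629 grip 65.6 grasp pt [0.6343 0.103  0.0475]
250 197 -28.3
270 188 -32.9
280 186 -33.9
290 187 -33.4
310 193 -30.3
```

Emit:
{"method": "jog_arm", "body": {"increments": [[[0.02, 0, 0.04, 0, 0, 0, -1], [0, 0, 0.03, 0, 0, 0, -1], [0, 0, 0, 0, 0, 0, -1], [0, 0, 0, 0, 0, 0, -1], [0, 0, 0, 0, 0, 0, -1]]]}}

```text
time: 30.12
tool_pos: [0.6344, 0.103, 0.1008]
tcp_rot: [0.273, 3.126, -0.001]
wrist_force: [-2.7, -0.7, 10.9]
width: 0.631
grip_force: 66.4
```

Emit:
{"method": "jog_arm", "body": {"increments": [[[0, 0, -0.02, 0, 0, 0, -1], [0, 0, 0, 0, 0, 0, -0.2], [0, 0, 0, 0, 0, 0, 0.5], [0, 0, 0, 0, 0, 0, 1], [0, 0, 0, 0, 0, 0, 1]]]}}

```text
time: 30.53
tool_pos: [0.6338, 0.103, 0.0994]
tcp_rot: [0.273, 3.127, -0.001]
wrist_force: [-0.2, -0.5, 0.2]
width: 0.992
grip_force: 0.0
```

Emit:
{"method": "jog_arm", "body": {"increments": [[[0, 0, 0, 0, 0, 0, 1], [0, 0, -0.3, 0, 0, 0, 1], [0, 0, -0.7, 0, 0, 0, 1], [0, 0, -0.9, 0, 0, 0, 1], [0, 0, -0.9, 0, 0, 0, 1]]]}}

```text
time: 30.95
tool_pos: [0.6326, 0.1031, 0.184]
tcp_rot: [-0.273, -3.13, 0.002]
wrist_force: [-0.1, 0.1, -0.5]
width: 0.997
grip_force: 0.0
```

Emit:
{"method": "jog_arm", "body": {"increments": [[[0, 0, -0.9, 0, 0, 0, 1], [0, 0, -0.9, 0, 0, 0, 1], [0, 0, 0, 0, 0, 0, 1], [0, 0, 0, 0, 0, 0, 1], [0, 0, 0, 0, 0, 0, 1]]]}}

```text
time: 31.37
tool_pos: [0.633, 0.1032, 0.2378]
tcp_rot: [0.273, 3.128, -0.001]
wrist_force: [-0.6, 0.3, -1.0]
width: 1.0
grip_force: 0.0
```

Run:
```python
from mm import *
print(read_state()['tool_pos'])
st,im,hull=model(.034,.012)
e=np.array([[np.cos(np.radians(-10)),np.sin(np.radians(-10))],[-np.sin(np.radians(-10)),np.cos(np.radians(-10))]])
P=(ray('wrist',hull,.034,st)[:,:2]-[.6283,.1041])@e.T*1000; print(P.round(1).tolist())
h=cv2.cvtColor(im,cv2.COLOR_BGR2HSV)
y=((h[...,0]>15)&(h[...,0]<36)&(h[...,1]>110)&(h[...,2]>60)).astype(np.uint8)
for c,a,_ in blobs(y,60): print(c,a,ray('wrist',c,.016,st)[0].round(4))
p=viewer.camera_params('wrist')
cv2.imwrite('pics/w9.png',im)
```

```text
[0.63296276 0.10321998 0.23777372]
[(np.int32(1603), array([282.6, 198. ]), array([0.6328, 0.1029, 0.034 ])), (np.int32(1540), array([ 89.8, 229.1]), array([ 0.6293, -0.0954,  0.034 ])), (np.int32(960), array([282.5, 180. ]), array([0.6172, 0.1056, 0.034 ])), (np.int32(352), array([11.4, 91.6]), array([ 0.4613, -0.1656,  0.034 ]))]
0.034 ((625.9456176757812, 104.10922241210938), (55.67400360107422, 55.76765441894531), 79.73716735839844) hull [[624, 133], [655, 127], [656, 126], [654, 102], [653, 96], [647, 74], [646, 73], [644, 73], [612, 79], [610, 81], [605, 87], [600, 94], [599, 96], [598, 98], [598, 103], [599, 114], [602, 119], [603, 121], [605, 123], [608, 126], [609, 126], [613, 128], [620, 132]]
0.012 ((630.5454711914062, 103.28271484375), (60.13622283935547, 60.237361907958984), 79.7371597290039) hull 
[[-9.5, 27.5], [21.9, 27.3], [23.7, 26.5], [25.6, 2.6], [25.5, -3.6], [23.7, -26.6], [22.8, -27.5], [20.9, -28.3], [-11.3, -27.6], [-13.9, -25.8], [-20.0, -21.4], [-25.9, -15.3], [-27.6, -12.8], [-28.5, -11.1], [-30.2, -6.0], [-30.2, 5.0], [-28.5, 10.1], [-27.6, 11.8], [-25.9, 14.4], [-23.4, 17.8], [-22.5, 18.7], [-19.1, 21.3], [-13.0, 25.7]]
[422.2 117.4] 163 [0.5821 0.2457 0.016 ]
[283.4 148.4] 170 [0.592  0.1108 0.016 ]
[ 75. 199.] 90 [ 0.5976 -0.1174  0.016 ]
```

Run:
```python
from mm import *
st=read_state(); im,d=viewer.read_camera('wrist'); p=viewer.camera_params('wrist')
v,u=np.mgrid[150:232,245:322]; D=d[v,u]; x=(u-p['cx'])/p['fx']; y=(v-p['cy'])/p['fx']; r=np.hypot(x,y)+1e-9
C=np.stack([x/r*np.tan(r)*D,y/r*np.tan(r)*D,D,np.ones_like(D)],-1)
T=np.eye(4); T[:3,:3]=Ro.from_rotvec(st['tcp_rot']).as_matrix(); T[:3,3]=st['tool_pos']
W=((C@(T@p['hand_eye']).T)[...,:3]-[.6283,.1041,0]).reshape(-1,3)*1000
a=np.radians(-10); X=W[:,0]*np.cos(a)+W[:,1]*np.sin(a); Y=-W[:,0]*np.sin(a)+W[:,1]*np.cos(a); Z=W[:,2]
for x0 in(-24,-15,-6,3,12,20):
    print(x0,[np.percentile(Z[(abs(X-x0)<3)&(abs(Y-y0)<3)],[50,95]).round(1).tolist() for y0 in(-20,-10,0,10,20)])
```

```text
-24 [[13.3, 35.2], [35.1, 41.9], [41.5, 42.5], [35.1, 42.6], [13.0, 35.2]]
-15 [[34.9, 35.9], [36.2, 42.7], [34.8, 36.0], [41.1, 42.1], [35.0, 35.8]]
-6 [[39.0, 42.5], [34.6, 35.7], [34.8, 35.9], [34.8, 36.0], [35.5, 42.4]]
3 [[41.3, 42.8], [34.6, 35.5], [34.9, 36.3], [34.7, 35.6], [40.6, 42.2]]
12 [[41.6, 43.0], [34.6, 35.8], [34.8, 35.9], [34.9, 35.7], [41.6, 42.9]]
20 [[41.8, 42.7], [35.0, 35.9], [34.8, 35.8], [34.9, 36.1], [41.8, 42.9]]
```

The gum top is level everywhere, at about 35 mm (34 expected) with the teeth at about 42 mm, so the model sits flat and centred. Handing in.

```bash
python3 -c "
from workcell import bot
print(bot.finish_job())"
```

```text
the job is handed in; nothing more can be done
None
```

The model is teeth up in the empty blue holder: by the last wrist-camera check it was flat, centred within about 1 mm, square, heel to the tall stop and released, and I handed the job in about 31 s into the 72 s (no verdict was returned).

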